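# Change the spice pots on the grill stall's clamped rail

### The arm

A 6-joint arm with a two-finger parallel gripper is mounted at the origin on the work surface. World frame = base frame: x ahead of the robot, y to its left, z up, the work surface at z = 0. Lengths are in m, angles in degrees, forces in N, time in s.
With the tool pointing down it reaches from about 0.3 to 0.75 m from the base axis. Payload 8.5 kg.
Tool frame: the origin (TCP) lies midway between the tips of the shut fingers; the grasp point (between the pads) lies 19 mm behind it; z points along the fingers, y is the direction in which the jaws open and shut (so a half turn about z gives the same grasp; the last joint's range is limited). The gripper opens to 85 mm and grips with 20 to 120 N. Pads are 22 mm wide; open, the fingers measure 114 mm over their backs; the gripper's body (76 mm by 85 mm) begins 54 mm behind the grasp point. The pads swing forward as they close: fully open they stand 13 mm farther back than shut.
Start: joints at [-12.336, 21.807, 74.336, -0, 83.858, -12.336], TCP at [0.55, 0, 0.231] pointing down, gripper open.
Joint ranges: [-178.18, 178.18], [-50.72, 133.34], [12.68, 142.11], [-81.47, 261.47], [9.98, 163.14], [-165.26, 165.26]. Speed limits (degrees/s): [136.94, 136.94, 180, 180, 180, 180].

### API

Orientations are given as a 3x3 rotation matrix whose columns are the frame's x, y, z axes.
In Python, from rig import status, eyes, env gives the robot as it stands. The module is installed in compiled form; this text tells all that it offers.
- The arm moves only by the tool play_rows, never from a script. Its argument "targets" is text: rows parted by semicolons, each of 5 numbers parted by spaces: the shift along the tool's x, y, z in m, then the turn about the tool's z in rad, then the closure, from 0 (fully open) to 1 (shut). A call has 1 to 5 rows; each row is the pose to reach, as a shift and turn from the pose commanded when the call began, along the tool's axes at that moment; what a row does not reach only later rows make up. A row lasts 1/10 s, in which the tool goes at most 50 mm and 8.59 degrees, less where a joint would pass 70% of its speed; a pose out of reach is approached as far as the arm can. A call with a gripper value outside its range is refused whole. The fingers move at their own pace and stop on an object; "force" is the grip in N (left out, the last holds). Time passes only in rows, so rows that repeat a pose let the fingers close. It gives the time, the measured TCP pose, the force and the opening at its end, in the units of the state.
- status.observe(): the state, without advancing time (a new reading comes with each control period).
- eyes.get_image(name): name is "scene" or "side" or "wrist"; returns a dict with "pixels" (420x560x3 uint8, red, green, blue), "range_z" (420x560 float32, m along the optical axis (not along the pixel's ray), 0 where there is no reading), "mtx" (3x3 intrinsics, pixels), "world_to_cam" (4x4, takes a point from world to camera coordinates); the wrist camera has in their place "T_tool_cam" (4x4, takes a point from camera to tool coordinates, whose origin is the TCP and whose axes are the flange's). Camera axes: x right, y up, looking along -z (the intrinsics and any distortion apply to the point x, -y, -z); pixel columns grow to the right and rows downward; lengths in m; the calibration is good to about 2 mm. A picture is of the moment at which its call begins: read the wrist's pose just before it.
- env.close_job(): hands the job in, once; it reports no verdict.
The state is a dict: "time_s": time; "q": joint angles; "qvel": joint speeds; "joint_efforts": joint torques, N m; "position": TCP position; "tool_rot": TCP orientation; "ft_force": force on the tool from outside, world axes, zero at the start; "wrist_torque": the same for the moment, N m; "grip_width": finger opening in m.
Only numpy, scipy, OpenCV 4.12 (cv2) and the standard library are available. Lean on these libraries where they do the work, as an engineer would, in place of code of your own. Each camera call takes 0.05 s, during which the arm holds its last target.

### The job

Change the spice pots on the stall's rail: swing the red clamp lever fully open, slide the used pot with the red lid out of the bay, unhook it and stand it upright in the blue wash tray. Hook every green-lidded pot that stands on the table onto the rail and slide it into the bay until the whole pot is past the yellow band, and with them all in, swing the lever fully shut so that they cannot slide out. Leave the sauce bottle and the bowl where they are.

Things in the scene. Friction and masses are not known exactly. Their poses are not given: they have to be found in the camera images.
- stand: Grey rail stand fixed to the table, placed anew each run (all sizes here and below in mm). Origin on the table under the rail; z up, y along the rail, +x its rear. Steel rail 12 mm thick, centre z 150, from y -225 to 198 between end plates (12 thick, 50 deep, 165 high); base plate 12 thick, x -55 to 85. A hung pot has its origin at z 51, x about 0, axes parallel to the stand's.
- bay (a point): Point on the rail axis (stand y -100) in the bay, the stretch y -225 to 60. Above the bay (y -232 to 38) an aluminium anti-lift strip (x 9 to 17, z 168 to 174) lies 6 mm over the hooks: pots cannot be lifted on or off there, only slid along the rail. Its bracket reaches back to the block at y 24 to 58.
- mark (a point): Centre of the yellow band, 8 mm wide, painted round the rail (stand y = 48) just inside the lever. Pots must hang wholly on the bay side (stand -y) of it. On its other side, past the lever, lies the loading stretch of the rail, stand y 67 to 198, open above: here pots are hooked on and off, from the stand's -x side (the robot's).
- lever (a joint): Red clamp lever, rad: 0 = shut (level, pointing to the stand's -x across the rail, its steel jaw over the rail so that no pot can pass), growing as it swings up and back; 1.57 upright, 2.0 stop, leaning back. Friction (0.12 N m, about 1 N at the tip) holds it where it is left. Hinge axis parallel to the stand's y.
- lever_hinge (a point): The lever's hinge axis (fixed; stand frame x 60, y 60, z 190), on a black socket block behind the rail (x 40 to 80, y 43 to 77, up to z 201).
- lever_tip (a point): Centre of the round end of the lever, 112 mm from the hinge: a red cylinder of diameter 18, 18 long along the stand's y (pinch it along y; it then turns between the fingers as the lever swings). The lever bar is 14 wide and 12 thick.
- used: Used-up spice pot on a hook, rigid (mm), 0.16 to 0.28 kg, 158 tall: closed steel cylinder of radius 27.5, height 60, with a red lid, steel hook and red grip tab. Origin: centre of the underside; z up, x towards the open side of the hook, y along the rail once hung. A stem (x -22 to -12, 20 wide in y) rises from the lid to the hook. Starts hanging in the bay behind the shut lever.
- used_tab (a point): Grip point of the used pot's tab: x -14, y 0, z 138 in its frame. The tab stands on the hook plate, 16 in x, 10 thick in y, z 111 to 158.
- used_hook (a point): Underside of the used pot's hook plate, 105 above its origin, where it sits on the rail. The plate is 6 thick (z 105 to 111), x -22 to 17, 20 wide in y; its lip (x 12 to 17) hangs down to z 89. Throat between stem and lip 24 wide; 29 high gap between lip and lid, through which the rail passes in from +x.
- tray: Blue open wash tray fixed to the table, 150 x 150 x 30 outside, walls and floor 4 to 5 mm. Origin: centre of the underside, axes along the sides.
- sauce: Bystander: orange bottle with a white cap, diameter 60, 170 tall; origin centre of the underside.
- bowl: Bystander: steel bowl, diameter 120, 50 high; origin centre of the underside.
- fresh0: Full spice pot on a hook, rigid (mm), 0.16 to 0.28 kg, 158 tall: closed steel cylinder of radius 27.5, height 60, with a green lid, steel hook and green grip tab. Origin: centre of the underside; z up, x towards the open side of the hook, y along the rail once hung. A stem (x -22 to -12, 20 wide in y) rises from the lid to the hook. Stands on the table at the start; may be absent.
- fresh0_tab (a point): Grip point of the fresh0 pot's tab: x -14, y 0, z 138 in its frame. The tab stands on the hook plate, 16 in x, 10 thick in y, z 111 to 158.
- fresh0_hook (a point): Underside of the fresh0 pot's hook plate, 105 above its origin, where it sits on the rail. The plate is 6 thick (z 105 to 111), x -22 to 17, 20 wide in y; its lip (x 12 to 17) hangs down to z 89. Throat between stem and lip 24 wide; 29 high gap between lip and lid, through which the rail passes in from +x.
- fresh1: Full spice pot on a hook, rigid (mm), 0.16 to 0.28 kg, 158 tall: closed steel cylinder of radius 27.5, height 60, with a green lid, steel hook and green grip tab. Origin: centre of the underside; z up, x towards the open side of the hook, y along the rail once hung. A stem (x -22 to -12, 20 wide in y) rises from the lid to the hook. Stands on the table at the start; may be absent.
- fresh1_tab (a point): Grip point of the fresh1 pot's tab: x -14, y 0, z 138 in its frame. The tab stands on the hook plate, 16 in x, 10 thick in y, z 111 to 158.
- fresh1_hook (a point): Underside of the fresh1 pot's hook plate, 105 above its origin, where it sits on the rail. The plate is 6 thick (z 105 to 111), x -22 to 17, 20 wide in y; its lip (x 12 to 17) hangs down to z 89. Throat between stem and lip 24 wide; 29 high gap between lip and lid, through which the rail passes in from +x.
- fresh2: Full spice pot on a hook, rigid (mm), 0.16 to 0.28 kg, 158 tall: closed steel cylinder of radius 27.5, height 60, with a green lid, steel hook and green grip tab. Origin: centre of the underside; z up, x towards the open side of the hook, y along the rail once hung. A stem (x -22 to -12, 20 wide in y) rises from the lid to the hook. Stands on the table at the start; may be absent.
- fresh2_tab (a point): Grip point of the fresh2 pot's tab: x -14, y 0, z 138 in its frame. The tab stands on the hook plate, 16 in x, 10 thick in y, z 111 to 158.
- fresh2_hook (a point): Underside of the fresh2 pot's hook plate, 105 above its origin, where it sits on the rail. The plate is 6 thick (z 105 to 111), x -22 to 17, 20 wide in y; its lip (x 12 to 17) hangs down to z 89. Throat between stem and lip 24 wide; 29 high gap between lip and lid, through which the rail passes in from +x.
- fresh3: Full spice pot on a hook, rigid (mm), 0.16 to 0.28 kg, 158 tall: closed steel cylinder of radius 27.5, height 60, with a green lid, steel hook and green grip tab. Origin: centre of the underside; z up, x towards the open side of the hook, y along the rail once hung. A stem (x -22 to -12, 20 wide in y) rises from the lid to the hook. Stands on the table at the start; may be absent.
- fresh3_tab (a point): Grip point of the fresh3 pot's tab: x -14, y 0, z 138 in its frame. The tab stands on the hook plate, 16 in x, 10 thick in y, z 111 to 158.
- fresh3_hook (a point): Underside of the fresh3 pot's hook plate, 105 above its origin, where it sits on the rail. The plate is 6 thick (z 105 to 111), x -22 to 17, 20 wide in y; its lip (x 12 to 17) hangs down to z 89. Throat between stem and lip 24 wide; 29 high gap between lip and lid, through which the rail passes in from +x.
There are look-alikes about, which are no part of the job. Leave any purple look-alike of the fresh3 alone.

How it is judged:
By the outcome, as a careful person would: the job done as asked, in the order asked, and still so for the second after the job is handed in, with the robot touching nothing.
Of fresh0, fresh1, fresh2, fresh3 only 2 to 4 are there at a start; the rules pass over those that are not, and their reading is None.
At some moment in a run one of fresh0, fresh1, fresh2, fresh3 may be knocked a few centimetres aside while the robot is not near it.
Once in a run the grip may slacken for a moment while it holds something.
It also fails if it takes over 210 s, if anything falls off the work surface, if the arm or the gripper's body presses on something with over 40 N, if the wrist force passes 120 N, or if a joint passes its speed limit or range.

## Working session

There is one attempt and no reset: what is moved stays moved. The work goes in short steps, Python scripts to look and compute and a tool call to move; the robot and the scene stay as the last step left them, time stands still between calls to the robot, and variables do not carry over. Pictures are saved under pics/ and viewed, and the job is handed in when it is done.

Besides the shell and the picture viewer there is one more tool, called after "Emit:" by a JSON object that holds its "op" and its "data", one argument or row to a line. play_rows: Moves the arm, as the interface text tells. Its arguments: {"type":"object","properties":{"targets":{"type":"string"},"force":{"type":"number"}},"required":["targets"]}

```bash
ls; mkdir -p pics; cat > h.py <<'E'
import numpy as np, cv2
from rig import status, eyes, env
def save(n,f):
    im=eyes.get_image(n); cv2.imwrite(f,im["pixels"][:,:,::-1]); return im
E
python3 - <<'E'
from h import *
s=status.observe(); print(s)
for n in ["scene","side","wrist"]:
    im=save(n,f"pics/{n}0.png"); np.savez(f"{n}0.npz",**im)
    print(n,im["mtx"],im.get("world_to_cam",im.get("T_tool_cam")), im.keys())
E
```

```text
pics
{'time_s': 0.0, 'q': array([-1.23355803e+01,  2.18423675e+01,  7.43865376e+01, -1.25400613e-03,
        8.38586702e+01, -1.23354117e+01]), 'qvel': array([-0.14640815, -0.01826434,  0.03468062,  0.03381359, -0.03348281,
       -0.03803654]), 'joint_efforts': array([-1.00240642e-03, -4.48466885e+01, -2.31285810e+01, -2.87182611e-04,
        4.73836102e-03,  1.77242771e-05]), 'position': array([5.49693913e-01, 6.07950822e-05, 2.30688377e-01]), 'tool_rot': array([[ 8.13680835e-07,  9.99998878e-01, -1.49783825e-03],
       [ 9.99999953e-01, -3.56419855e-07,  3.05280856e-04],
       [ 3.05279980e-04, -1.49783843e-03, -9.99998832e-01]]), 'ft_force': array([-0.51551053,  0.13807551,  0.51549961]), 'wrist_torque': array([-0.04330849, -0.01889855, -0.02760459]), 'grip_width': 0.08570472274209719}
scene [[474.53562113   0.         285.47249213]
 [  0.         474.53562113 200.03369871]
 [  0.           0.           1.        ]] [[ 0.36871922  0.92951231  0.00728006 -0.19209629]
 [-0.73418887  0.286417    0.61557453  0.29332756]
 [ 0.57009897 -0.23231911  0.78804505 -1.6541988 ]
 [ 0.      
[... 245 characters left out ...]
.34640531 -0.01857107  0.49122047]
 [ 0.15569112 -0.4681691   0.86981491 -0.20378682]
 [-0.3100029   0.81290901  0.49302854 -0.93002989]
 [ 0.          0.          0.          1.        ]] dict_keys(['pixels', 'range_z', 'mtx', 'world_to_cam'])
wrist [[356.47451137   0.         271.47277052]
 [  0.         356.47451137 208.35710647]
 [  0.           0.           1.        ]] [[ 1.09848546e-03  9.58653805e-01  2.84572795e-01  7.28010320e-02]
 [ 9.99998816e-01 -7.46350237e-04 -1.34585129e-03  7.11309944e-04]
 [-1.07781449e-03  2.84573936e-01 -9.58653490e-01 -1.43350662e-01]
 [ 0.00000000e+00  0.00000000e+00  0.00000000e+00  1.00000000e+00]] dict_keys(['pixels', 'range_z', 'mtx', 'T_tool_cam'])
```

View pics/scene0.png

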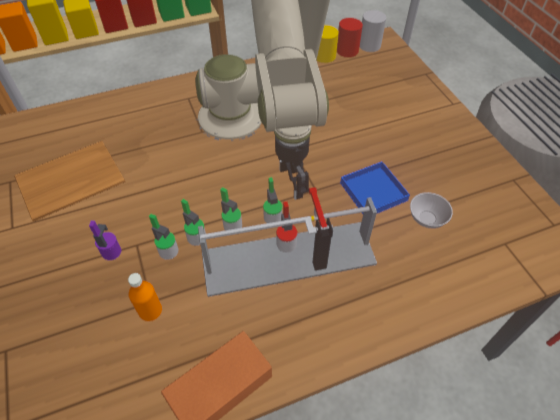

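View pics/side0.png

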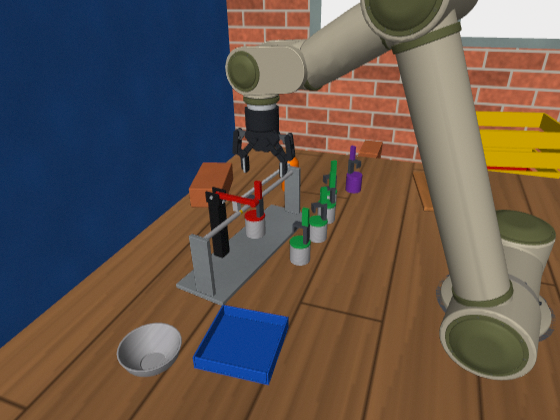

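View pics/wrist0.png

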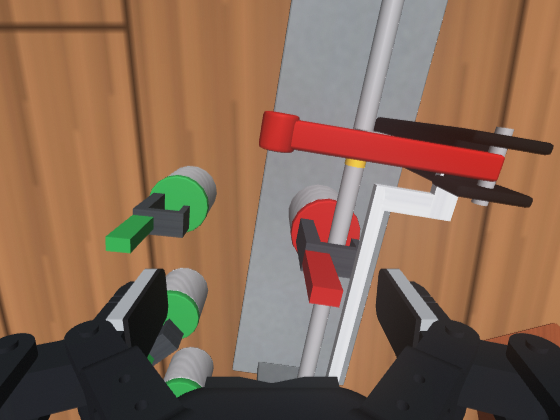

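```bash
cat >> h.py <<'E'
def cloud(im,T=None):
    """world xyz per pixel"""
    K=im["mtx"]; z=im["range_z"].astype(float); v,u=np.indices(z.shape)
    x=(u-K[0,2])/K[0,0]*z; y=(v-K[1,2])/K[1,1]*z
    P=np.stack([x,-y,-z,np.ones_like(z)],-1)
    M=np.linalg.inv(im["world_to_cam"]) if T is None else T
    return (P@M.T)[...,:3]
def wristT(im,s):
    A=np.eye(4);A[:3,:3]=s["tool_rot"];A[:3,3]=s["position"]; return A@im["T_tool_cam"]
E
python3 - <<'E'
from h import *
s=status.observe()
for n in ["scene","side","wrist"]:
    im=dict(np.load(f"{n}0.npz")); P=cloud(im,wristT(im,s) if n=="wrist" else None)
    hsv=cv2.cvtColor(im["pixels"],cv2.COLOR_RGB2HSV).astype(int); ok=(im["range_z"]>0)&(np.abs(P[...,0]-.5)<.45)&(np.abs(P[...,1])<.8)&(P[...,2]>0.01)&(P[...,2]<.35)
    H,S,V=hsv[...,0],hsv[...,1],hsv[...,2]
    for c,m in dict(green=(H>45)&(H<80)&(S>120),red=((H<4)|(H>176))&(S>180),yellow=(H>20)&(H<32)&(S>150),purple=(H>130)&(H<160)&(S>120),orange=(H>4)&(H<14)&(S>200),blue=(H>105)&(H<130)&(S>120)).items():
        k,l,st,ce=cv2.connectedComponentsWithStats((m&ok).astype(np.uint8))
        for i in range(1,k):
            if st[i,4]<25: continue
            q=P[l==i]
            print(n,c,st[i,4],ce[i].round(0),"med",np.median(q,0).round(3),"min",np.percentile(q,2,axis=0).round(3),"max",np.percentile(q,98,axis=0).round(3))
E
```

```text
scene green 50 [224. 193.] med [ 0.443 -0.143  0.149] min [ 0.434 -0.149  0.123] max [ 0.45  -0.138  0.161]
scene green 70 [185. 206.] med [ 0.443 -0.249  0.146] min [ 0.432 -0.256  0.119] max [ 0.449 -0.243  0.161]
scene green 172 [272. 207.] med [ 0.471 -0.022  0.059] min [ 0.445 -0.042  0.054] max [0.49  0.005 0.09 ]
scene green 175 [231. 215.] med [ 0.455 -0.136  0.06 ] min [ 0.433 -0.159  0.055] max [ 0.473 -0.112  0.077]
scene green 81 [154. 221.] med [ 0.46  -0.335  0.145] min [ 0.448 -0.343  0.117] max [ 0.466 -0.328  0.16 ]
scene green 152 [193. 227.] med [ 0.455 -0.246  0.06 ] min [ 0.439 -0.267  0.056] max [ 0.475 -0.218  0.09 ]
scene green 203 [165. 241.] med [ 0.473 -0.326  0.06 ] min [ 0.453 -0.35   0.055] max [ 0.49  -0.303  0.066]
scene red 198 [318. 206.] med [0.604 0.049 0.198] min [0.552 0.038 0.194] max [0.661 0.064 0.203]
scene red 182 [286. 234.] med [ 0.599 -0.032  0.111] min [ 0.576 -0.05   0.106] max [ 0.616 -0.003  0.114]
scene purple 98 [ 94. 228.] med [ 0.427 -0.478  0.14 ] min [ 0.414 -0.486  0.113] max [ 0.434 -0.473  0.161]
scene purple 379 [109. 246.] 
[... 1596 characters left out ...]
0.446 -0.14   0.115] min [ 0.444 -0.142  0.112] max [ 0.511 -0.005  0.279]
wrist green 401 [182. 386.] med [ 0.453 -0.22   0.06 ] min [ 0.439 -0.231  0.054] max [0.53  0.01  0.308]
wrist red 6947 [376. 147.] med [0.601 0.052 0.199] min [0.548 0.038 0.196] max [0.663 0.066 0.204]
wrist red 1019 [316. 218.] med [ 0.588 -0.011  0.112] min [ 0.568 -0.032  0.109] max [0.598 0.001 0.113]
wrist red 207 [353. 230.] med [ 0.615 -0.023  0.112] min [ 0.61  -0.034  0.11 ] max [ 0.619 -0.011  0.113]
wrist red 1396 [323. 279.] med [ 0.579 -0.019  0.201] min [ 0.572 -0.027  0.166] max [ 0.587 -0.017  0.211]
wrist yellow 110 [356. 163.] med [0.602 0.037 0.157] min [0.598 0.035 0.153] max [0.608 0.039 0.158]
```

```bash
python3 - <<'E'
from h import *
s=status.observe()
for n in ["scene","side","wrist"]:
    im=dict(np.load(f"{n}0.npz")); P=cloud(im,wristT(im,s) if n=="wrist" else None)
    hsv=cv2.cvtColor(im["pixels"],cv2.COLOR_RGB2HSV).astype(int)
    ok=(im["range_z"]>0)&(np.abs(P[...,0]-.6)<.12)&(P[...,1]>-.4)&(P[...,1]<.3)&(hsv[...,1]<70)
    base=ok&(np.abs(P[...,2]-.012)<.004)
    q=P[base][:,:2].astype(np.float32); r=cv2.minAreaRect(q); print(n,"base",len(q),r, P[base][:,2].mean())
    rail=ok&(P[...,2]>.150)&(P[...,2]<.160); q=P[rail]
    # fit
    a=np.polyfit(q[:,1],q[:,0],1)
    for _ in range(5):
        e=q[:,0]-np.polyval(a,q[:,1]); k=np.abs(e)<.008; a=np.polyfit(q[k,1],q[k,0],1)
    print("rail",k.sum(),a,np.degrees(np.arctan(a[0])),"ymin/max",np.percentile(q[k,1],[0,1,99,100]).round(4),"z",np.percentile(q[k,2],[50,95]))
    ep=ok&(P[...,2]>.160)&(P[...,2]<.169); q=P[ep]; 
    for sgn in (-1,1):
        qq=q[(q[:,1]*sgn>.12)]
        if len(qq)>5: print("endplate",len(qq),qq.mean(0).round(4),np.percentile(qq,[2,98],axis=0).round(4).tolist())
E
```

```text
scene base 5804 ((0.5869057774543762, -0.06438058614730835), (0.5822850465774536, 0.21408246457576752), 85.39065551757812) 0.011583746863096475
rail 230 [0.10466109 0.60709641] 5.974885663211748 ymin/max [-0.2453 -0.244   0.1877  0.1919] z [0.15415398 0.15872617]
endplate 100 [ 0.57  -0.234  0.165] [[0.5362, -0.3981, 0.1604], [0.6298, -0.1274, 0.1688]]
endplate 76 [0.631  0.1911 0.1636] [[0.6066, 0.183, 0.1608], [0.654, 0.2003, 0.167]]
side base 3767 ((0.5793090462684631, -0.020871981978416443), (0.4599584639072418, 0.19561651349067688), 80.69190216064453) 0.011417224252757017
rail 365 [0.16749367 0.59262911] 9.508419352745753 ymin/max [-0.2336 -0.2299  0.1985  0.201 ] z [0.15412487 0.15653248]
endplate 39 [ 0.5517 -0.2295  0.1638] [[0.5323, -0.2382, 0.1602], [0.5727, -0.2044, 0.1687]]
endplate 96 [0.6257 0.1943 0.1635] [[0.6035, 0.1835, 0.1601], [0.6501, 0.2016, 0.166]]
wrist base 31053 ((0.5760192275047302, -0.03513126075267792), (0.43089234828948975, 0.20109446346759796), 80.77527618408203) 0.012941877592161075
rail 5465 [0.16423043 0.595971  ] 9.326455073229415 ymin/max [-0.1272 -0.1196  0.1255  0.1276] z [0.15598708 0.15763261]
```

```bash
cat >> h.py <<'E'
TH=np.arctan(0.1642)
XS=np.array([np.cos(TH),-np.sin(TH),0]);YS=np.array([np.sin(TH),np.cos(TH),0])
O=np.array([0.5943,-0.0104,0.0])
def S(x,y,z): return O+XS*x/1e3+YS*y/1e3+np.array([0,0,z/1e3])
def toS(p):
    d=np.asarray(p)-O; return np.array([d@XS,d@YS,d[2]])*1e3
def go(p,yaw=None):
    """tool shift+turn to world p; yaw = world angle (deg) of tool y axis"""
    s=status.observe();R=s["tool_rot"]; d=R.T@(np.asarray(p)-s["position"])
    cur=np.degrees(np.arctan2(R[1,1],R[0,1])); t=0
    if yaw is not None: t=-((yaw-cur+180)%360-180)
    print("shift",d.round(4),"turn rad",np.radians(t).round(4),"cur yaw",cur.round(2),"q",s["q"].round(1),"t",round(s["time_s"],2))
YY=90-np.degrees(TH)
E
python3 - <<'E'
from h import *
print(YY,S(-52,60,0))
im=dict(np.load("wrist0.npz")); s=status.observe(); P=cloud(im,wristT(im,s))
for u,v in [(278,131),(278,115),(278,148),(265,130),(490,170),(500,165),(355,163),(440,160),(417,208),(380,200)]:
    print(u,v,toS(P[v,u]).round(1))
go(S(-52,60,240),YY)
E
```

```text
80.67524242442938 [0.55270895 0.05723272 0.        ]
278 131 [-51.5  63.  204.3]
278 115 [-52.6  70.1 202.7]
278 148 [-50.1  55.1 203.2]
265 130 [-57.6  62.1 200. ]
490 170 [ 57.7  60.8 196.1]
500 165 [ 61.2  64.2 197.1]
355 163 [ -0.7  48.6 158.4]
440 160 [ 30.   61.8 198.8]
417 208 [ 37.2  30.6 174.1]
380 200 [ 14.6  31.7 174. ]
shift [ 0.0572  0.0029 -0.0091] turn rad -1.4081 cur yaw -0.0 q [-12.3  21.8  74.4   0.   83.9 -12.3] t 0.15
```

```bash
python3 -c "
import cv2
a=cv2.imread('pics/wrist0.png')[80:320,160:500];cv2.imwrite('pics/w0c.png',cv2.resize(a,None,fx=2.3,fy=2.3))"
```

```text
(no output)
```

View pics/w0c.png

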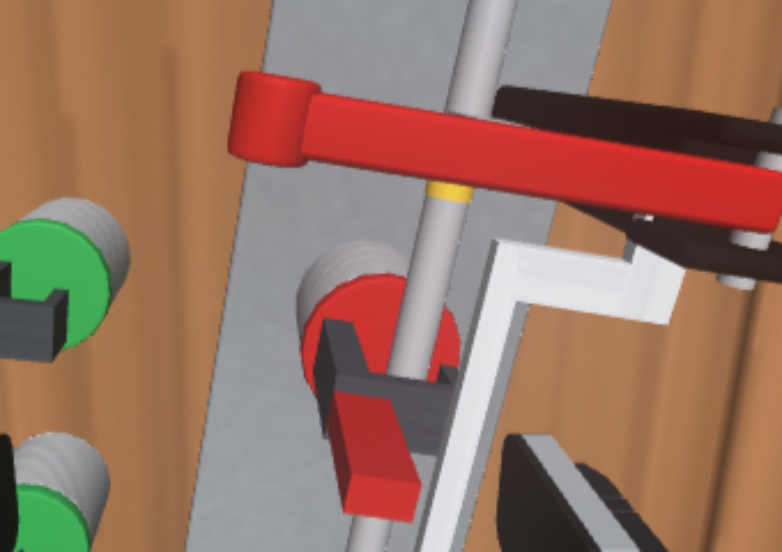

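Emit:
{"op": "play_rows", "data": {
  "targets": "0.01 0 -0.009 -0.15 0;0.02 0 -0.009 -0.29 0;0.03 0 -0.009 -0.43 0;0.04 0 -0.009 -0.57 0;0.05 0.002 -0.009 -0.71 0"
}}

```text
time_s: 0.65
position: [0.5517, 0.0505, 0.2401]
tool_rot: [[-0.656, 0.755, -0.001], [0.755, 0.656, 0.0], [0.001, -0.0, -1.0]]
ft_force: [-0.4, 0.2, 0.1]
grip_width: 0.0856
```

Emit:
{"op": "play_rows", "data": {
  "targets": "0 0 0 -0.14 0;0 0 0 -0.28 0;0 0 0 -0.42 0;0 0 0 -0.56 0;0 0 0 -0.7 0"
}}

```text
time_s: 1.15
position: [0.5519, 0.05, 0.24]
tool_rot: [[-0.988, 0.154, -0.001], [0.154, 0.988, 0.0], [0.001, -0.0, -1.0]]
ft_force: [0.3, 0.7, -0.5]
grip_width: 0.0856
```

```bash
python3 - <<'E'
from h import *
s=status.observe(); print(s["position"],toS(s["position"]))
im=save("wrist","pics/w1.png"); np.savez("w1.npz",**im)
go(S(-52,60,171),YY)
E
```

```text
[0.55185307 0.05003176 0.24002809] [-51.67780065  52.75551938 240.02808717]
shift [0.0002 0.0073 0.069 ] turn rad 0.0146 cur yaw 81.51 q [ -7.1  21.9  72.7  -0.   85.4 -88.6] t 1.2
```

View pics/w1.png

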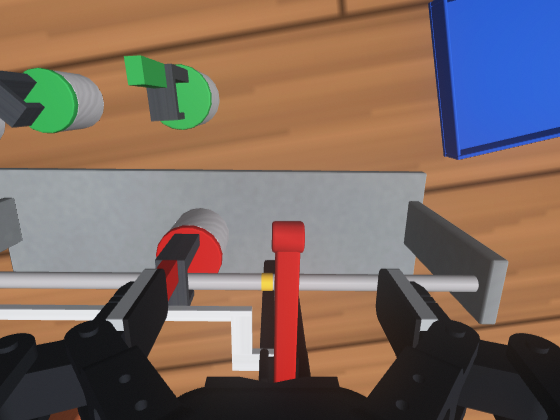

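```bash
python3 - <<'E'
from h import *
s=status.observe(); im=dict(np.load("w1.npz")); P=cloud(im,wristT(im,s))
for u,v in [(274,235),(288,235),(302,235),(288,226),(288,300),(276,300),(298,300),(268,282),(263,282),(274,282),(425,282),(235,320)]:
    print(u,v,toS(P[v,u]).round(1))
m=(P[...,2]>.15)&(P[...,2]<.16); q=P[m]; a=np.polyfit(q[:,1],q[:,0],1)
for _ in range(8):
    e=q[:,0]-np.polyval(a,q[:,1]); k=np.abs(e)<.007; a=np.polyfit(q[k,1],q[k,0],1)
print(a,k.sum(), np.polyval(a,[-.2,-0.1,0,.1,.19]), [S(0,y,0)[:2] for y in (-190,0,190)])
E
```

```text
274 235 [-54.6  54.6 202.8]
288 235 [-54.9  62.2 203.3]
302 235 [-55.2  69.7 203.6]
288 226 [-58.8  62.2 199.7]
288 300 [-12.9  63.6 199.3]
276 300 [-12.2  56.6 198.2]
298 300 [-11.9  69.6 197.4]
268 282 [ -1.5  51.7 156.5]
263 282 [ -1.9  48.1 157.4]
274 282 [ -6.9  55.7 166.5]
425 282 [ -2.9 163.1 155.9]
235 320 [ 18.2  29.7 173.8]
[0.15610201 0.59507735] 5915 [0.56385695 0.57946715 0.59507735 0.61068755 0.62473673] [array([ 0.56351426, -0.1978893 ]), array([ 0.5943, -0.0104]), array([0.62508574, 0.1770893 ])]
```

```bash
cat >> h.py <<'E'
TH=np.arctan(0.161)
XS=np.array([np.cos(TH),-np.sin(TH),0]);YS=np.array([np.sin(TH),np.cos(TH),0])
O=np.array([0.5940,-0.0086,0.0]); YY=90-np.degrees(TH)
E
python3 - <<'E'
from h import *
go(S(-52.5,60,172),YY)
E
```

```text
shift [0.0014 0.0089 0.068 ] turn rad 0.0115 cur yaw 81.51 q [ -7.1  21.9  72.7  -0.   85.4 -88.6] t 1.2
```

Emit:
{"op": "play_rows", "data": {
  "targets": "0.001 0.009 0.02 0.01 0;0.001 0.009 0.045 0.01 0;0.001 0.009 0.068 0.01 0;0.001 0.009 0.068 0.01 0.5;0.001 0.009 0.068 0.01 0.9",
  "force": 40
}}

```text
time_s: 1.7
position: [0.5526, 0.059, 0.1728]
tool_rot: [[-0.985, 0.171, -0.0], [0.171, 0.985, 0.0], [0.0, 0.0, -1.0]]
ft_force: [-0.5, 0.1, 0.4]
grip_width: 0.0591
```

Emit:
{"op": "play_rows", "data": {
  "targets": "0 0 0 0 0.9;0 0 0 0 0.9;0 0 0 0 0.9"
}}

```text
time_s: 2.0
position: [0.5527, 0.059, 0.1732]
tool_rot: [[-0.985, 0.17, 0.002], [0.17, 0.985, -0.0], [-0.002, 0.0, -1.0]]
ft_force: [-0.3, -0.2, 0.6]
grip_width: 0.0172
```

```bash
python3 - <<'E'
from h import *
s=status.observe(); print(toS(s["position"]),s["grip_width"])
save("side","pics/s1.png"); save("wrist","pics/w2.png")
E
```

```text
[-51.48146287  60.17182843 173.15302764] 0.017166892625384615
```

View pics/w2.png

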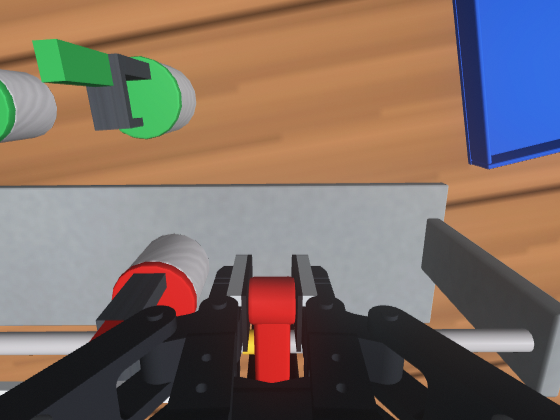

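Emit:
{"op": "play_rows", "data": {
  "targets": "-0.0013 0 -0.0167 0 0.9;-0.0068 0 -0.0384 0 0.9;-0.0165 0.0002 -0.0585 0 0.9;-0.03 0.0003 -0.0763 0 0.9;-0.0469 0.0005 -0.0911 0 0.9"
}}

```text
time_s: 2.6
position: [0.5981, 0.0515, 0.2634]
tool_rot: [[-0.985, 0.17, -0.003], [0.17, 0.985, 0.0], [0.003, -0.001, -1.0]]
ft_force: [0.5, -1.8, -9.5]
grip_width: 0.0174
```

Emit:
{"op": "play_rows", "data": {
  "targets": "-0.0193 0.0002 -0.0111 0 0.9;-0.0406 0.0005 -0.0182 0 0.9;-0.0628 0.0007 -0.0209 0 0.9;-0.0851 0.001 -0.0191 0 0.9;-0.1013 0.0012 -0.0149 0 0.9"
}}

```text
time_s: 3.1
position: [0.6993, 0.0348, 0.2792]
tool_rot: [[-0.985, 0.171, -0.0], [0.171, 0.985, -0.001], [0.0, -0.001, -1.0]]
ft_force: [-3.0, -2.9, 4.3]
grip_width: 0.0169
```

Emit:
{"op": "play_rows", "data": {
  "targets": "-0.0104 0 0.0042 0 0.9;-0.0135 0 0.0056 0 0.9;-0.0135 0 0.0056 0 0.9"
}}

```text
time_s: 3.4
position: [0.7126, 0.0326, 0.2736]
tool_rot: [[-0.985, 0.171, 0.002], [0.171, 0.985, -0.001], [-0.002, -0.001, -1.0]]
ft_force: [1.1, -1.7, 4.5]
grip_width: 0.0171
```

```bash
python3 - <<'E'
from h import *
s=status.observe(); p=toS(s["position"]);print(p,s["grip_width"],s["ft_force"], np.arctan2(p[2]+19-190,60-p[0]))
save("scene","pics/c1.png"); save("wrist","pics/w3.png")
E
```

```text
[110.49389593  59.5288483  273.59061382] 0.017060860043761925 [ 1.11614582 -1.67987771  4.46555431] 2.028175038991252
```

View pics/w3.png

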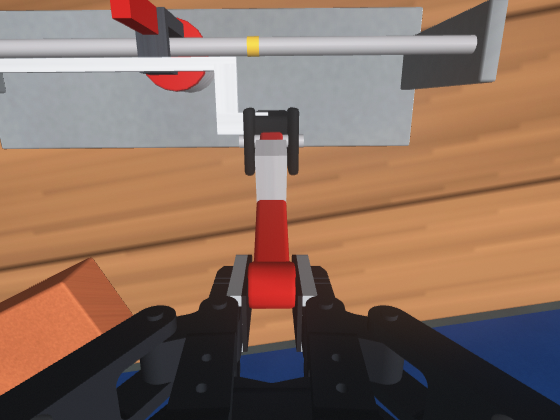

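View pics/c1.png

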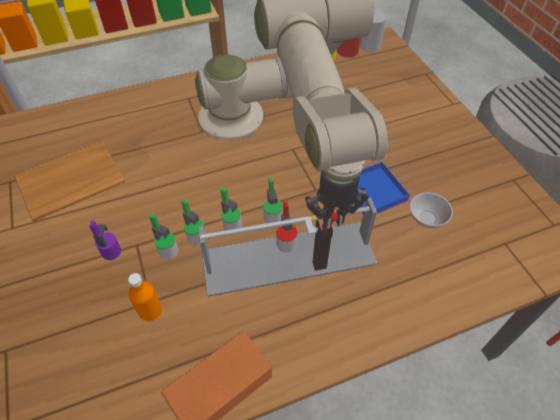

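Emit:
{"op": "play_rows", "data": {
  "targets": "0 0 0 0 0.5;0 0 0 0 0.2;0 0 -0.02 0 0.2;0 0 -0.045 0 0.4;0 0 -0.05 0 0.5"
}}

```text
time_s: 4.0
position: [0.7124, 0.0334, 0.3254]
tool_rot: [[-0.985, 0.17, 0.005], [0.17, 0.985, -0.0], [-0.005, 0.0, -1.0]]
ft_force: [0.7, 0.4, 0.7]
grip_width: 0.0427
```

Emit:
{"op": "play_rows", "data": {
  "targets": "0.04 0 0 0 0.6;0.08 -0.02 0 0 0.6;0.12 -0.04 0.02 0 0.6;0.16 -0.05 0.04 0 0.6;0.16 -0.05 0.06 0 0.6"
}}

```text
time_s: 4.5
position: [0.5407, 0.0116, 0.2614]
tool_rot: [[-0.985, 0.17, -0.004], [0.17, 0.985, 0.001], [0.004, 0.0, -1.0]]
ft_force: [1.4, 0.1, 0.1]
grip_width: 0.0343
```

```bash
python3 - <<'E'
from h import *
s=status.observe(); p=toS(s["position"]);print(p,s["grip_width"])
im=save("wrist","pics/w4.png"); np.savez("w4.npz",**im)
save("side","pics/s4.png")
E
```

```text
[-55.81640148  11.49570228 261.43745822] 0.03427841769630442
```

View pics/w4.png

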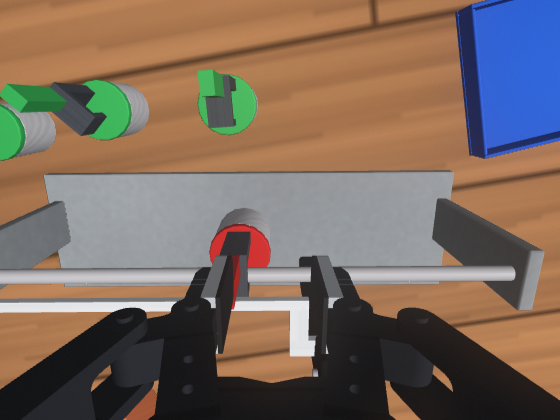

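View pics/s4.png

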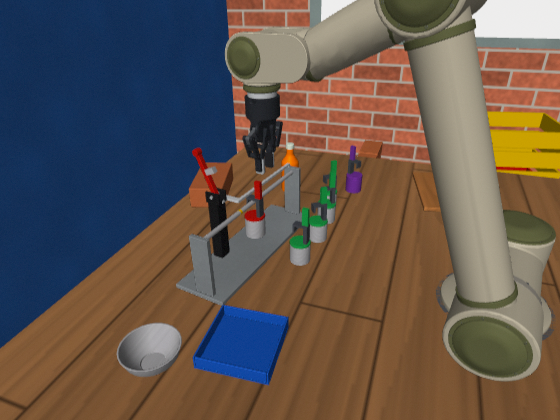

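```bash
cat > meas.py <<'E'
from h import *
def comps(im,P,color,zlo,zhi,minn=30):
    hsv=cv2.cvtColor(im["pixels"],cv2.COLOR_RGB2HSV).astype(int);H,Sx,V=hsv[...,0],hsv[...,1],hsv[...,2]
    m={"green":(H>45)&(H<80)&(Sx>120),"red":((H<4)|(H>176))&(Sx>180),"purple":(H>130)&(H<160)&(Sx>120),"blue":(H>105)&(H<130)&(Sx>120)}[color]
    m&=(im["range_z"]>0)&(P[...,2]>zlo)&(P[...,2]<zhi)
    k,l,st,ce=cv2.connectedComponentsWithStats(m.astype(np.uint8))
    return [(ce[i].round(0),P[l==i]) for i in range(1,k) if st[i,4]>=minn]
def circ(q):
    r=cv2.minEnclosingCircle(q[:,:2].astype(np.float32)); return r
E
python3 - <<'E'
from meas import *
s=status.observe(); im=dict(np.load("w4.npz")); P=cloud(im,wristT(im,s))
Q=np.stack([(P-O)@XS,(P-O)@YS,P[...,2]],-1)*1e3
m=(Q[...,2]>150)&(Q[...,2]<160)&(np.abs(Q[...,0])<9); q=Q[m]
for lo,hi in [(-200,-120),(-120,-40),(40,110),(110,190)]:
    k=(q[:,1]>lo)&(q[:,1]<hi); print("rail",lo,hi,k.sum(),q[k].mean(0).round(2),np.percentile(q[k,0],[3,97]).round(1),"zmax",np.percentile(q[k,2],95).round(1))
for n,lo,hi in [("e-",-250,-200),("e+",190,230)]:
    k=(Q[...,1]>lo)&(Q[...,1]<hi)&(Q[...,2]>80)&(Q[...,2]<170)&(np.abs(Q[...,0])<30); 
    if k.sum(): print(n,k.sum(),np.percentile(Q[k],[3,50,97],axis=0).round(1).tolist())
for c,lo,hi in (("green",.05,.07),("green",.1,.18),("red",.095,.12),("red",.16,.23)):
    for ce,q in comps(im,P,c,lo,hi): print(c,lo,ce,len(q),q.mean(0).round(4),"S",toS(q.mean(0)).round(1),circ(q))
for v in (275,):print([toS(P[v,u]).round(1).tolist() for u in (60,510)])
print(toS(P[255,430]),toS(P[177,300]))
E
```

```text
rail -200 -120 1448 [   2.31 -158.9   154.14] [-1.9  8.1] zmax 156.1
rail -120 -40 1315 [  2.41 -83.79 154.19] [-1.6  8. ] zmax 156.2
rail 40 110 754 [  2.69  87.63 154.17] [-1.2  8.3] zmax 156.2
rail 110 190 1441 [  3.   150.03 154.35] [-1.   8.4] zmax 156.3
e- 1456 [[-21.0, -228.4, 81.2], [-0.5, -224.0, 98.4], [25.0, -223.0, 118.5]]
e+ 4420 [[-19.9, 196.5, 83.9], [-1.0, 199.3, 143.9], [27.2, 208.7, 165.3]]
green 0.05 [240. 108.] 1086 [ 0.4723 -0.0049  0.0596] S [-120.7  -15.6   59.6] ((0.467700719833374, -0.016997743397951126), 0.027005525305867195)
green 0.05 [109. 109.] 1836 [ 0.4527 -0.1257  0.0594] S [-120.9 -138.1   59.4] ((0.4523831009864807, -0.133539617061615), 0.027250709012150764)
green 0.05 [203. 109.] 186 [ 0.4675 -0.0397  0.0597] S [-119.9  -50.9   59.7] ((0.4681372344493866, -0.03958448767662048), 0.014352480880916119)
green 0.05 [ 10. 134.] 1049 [ 0.4587 -0.2253  0.0589] S [ -99.1 -235.4   58.9] ((0.4557957649230957, -0.23530229926109314), 0.026348194107413292)
green 0.1 [210.  83.] 600 [ 0.454  -0.014   0.1502] S [-137.4  -27.6  150.2] ((0.4534131586551666, -0.017932593822479248), 0.010843673720955849)
green 0.1 [32. 98.] 1374 [ 0.4416 -0.1401  0.142 ] S [-129.5 -154.1  142. ] ((0.44149065017700195, -0.14295589923858643), 0.009762270376086235)
red 0.095 [245. 246.] 1032 [ 0.5891 -0.0189  0.1105] S [ -3.2 -11.  110.5] ((0.5950925946235657, -0.02535945735871792), 0.02697128988802433)
red 0.16 [236. 282.] 155 [ 0.5824 -0.0186  0.1882] S [ -9.8 -11.7 188.2] ((0.582254946231842, -0.018611472100019455), 0.007725187577307224)
[[0.9, -150.9, 154.9], [4.1, 195.0, 155.9]]
[ 51.07604638 200.63575453  11.55011175] [-44.97466153  44.45272955  10.95037111]
```

```bash
cat >> h.py <<'E'
O=O+XS*0.0015
E
python3 - <<'E'
from h import *
go(S(-14,-12.3,240),YY); go(S(-14,-12.3,170.5),YY)
E
```

```text
shift [-0.0405 -0.0237  0.0201] turn rad -0.0115 cur yaw 80.19 q [-11.3  20.3  71.9   0.   88.1 -91.5] t 4.6
shift [-0.0409 -0.0237  0.0896] turn rad -0.0115 cur yaw 80.19 q [-11.3  20.3  71.9   0.   88.1 -91.5] t 4.6
```

Emit:
{"op": "play_rows", "data": {
  "targets": "-0.0205 -0.0237 0.005 -0.0115 0.6;-0.0405 -0.0237 0.02 -0.0115 0.6;-0.0405 -0.0237 0.02 -0.0115 0.6"
}}

```text
time_s: 4.9
position: [0.5834, -0.0198, 0.2407]
tool_rot: [[-0.987, 0.159, -0.002], [0.159, 0.987, 0.001], [0.002, 0.0, -1.0]]
ft_force: [-1.0, 0.4, -0.1]
grip_width: 0.0337
```

```bash
python3 - <<'E'
from h import *
go(S(-14,-12.3,170.5),YY)
save("wrist","pics/w5.png")
E
```

```text
shift [0.0037 0.0005 0.0702] turn rad -0.0006 cur yaw 80.82 q [-13.6  25.   67.6   0.   87.5 -94.4] t 4.9
```

View pics/w5.png

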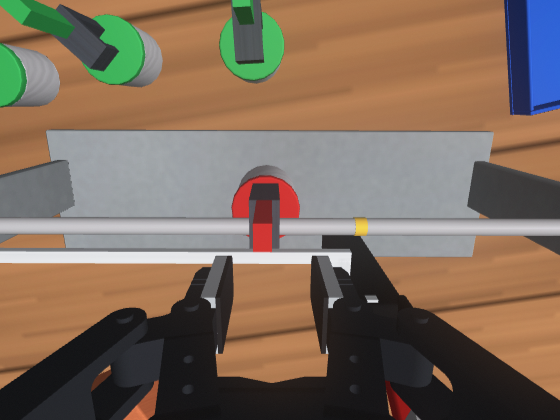

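Emit:
{"op": "play_rows", "data": {
  "targets": "0.0037 -0.001 0.025 0 0.6;0.0037 -0.001 0.05 0 0.6;0.0037 -0.001 0.0702 0 0.6;0.0037 -0.001 0.0702 0 0.6"
}}

```text
time_s: 5.35
position: [0.577, -0.0188, 0.171]
tool_rot: [[-0.987, 0.158, -0.004], [0.158, 0.987, 0.001], [0.004, 0.0, -1.0]]
ft_force: [-0.4, 0.1, 1.3]
grip_width: 0.0344
```

```bash
python3 - <<'E'
from h import *
go(S(-14,-12.3,170.5),YY); print(toS(status.observe()["position"]))
save("wrist","pics/w6.png")
E
```

```text
shift [-0.0027  0.0005  0.0005] turn rad 0.001 cur yaw 80.91 q [-13.6  27.4  75.5   0.   77.4 -94.5] t 5.35
[-16.66776262 -12.76836422 171.03637412]
```

View pics/w6.png

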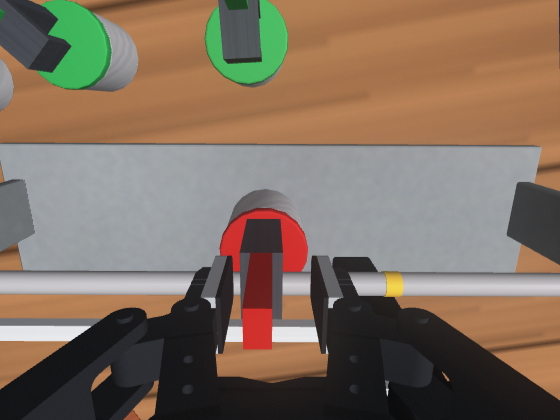

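Emit:
{"op": "play_rows", "data": {
  "targets": "-0.0015 -0.0035 0.0005 0 0.6;-0.0015 -0.0035 0.0005 0 0.8;-0.0015 -0.0035 0.0005 0 0.95;-0.0015 -0.0035 0.0005 0 0.95;-0.0015 -0.0035 0.0005 0 0.95",
  "force": 60
}}

```text
time_s: 5.9
position: [0.5794, -0.0234, 0.1732]
tool_rot: [[-0.987, 0.159, 0.002], [0.159, 0.987, -0.001], [-0.002, -0.0, -1.0]]
ft_force: [-0.2, -0.5, 5.1]
grip_width: 0.0093
```

```bash
python3 - <<'E'
from h import *
s=status.observe();print(toS(s["position"]),s["grip_width"],s["ft_force"])
go(S(-14,130,173),YY)
save("wrist","pics/w7.png")
E
```

```text
[-13.55956556 -16.94040081 173.21375338] 0.009344681731519379 [-0.15479266 -0.50742032  5.05130694]
shift [4.000e-04 1.469e-01 1.000e-04] turn rad 0.0003 cur yaw 80.87 q [-14.   27.4  75.1  -0.   77.4 -94.9] t 5.9
```

View pics/w7.png

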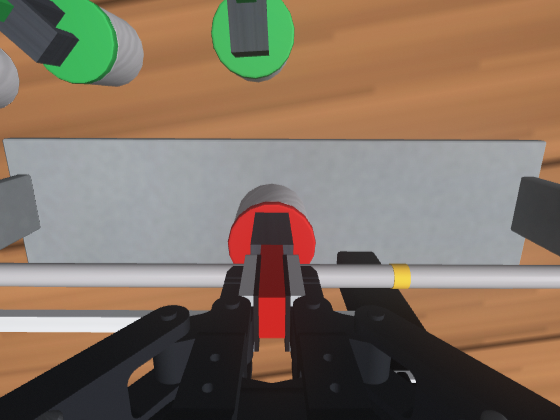

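Emit:
{"op": "play_rows", "data": {
  "targets": "0 0 -0.0025 0 0.95;0 0 -0.0025 0 0.95"
}}

```text
time_s: 6.15
position: [0.5788, -0.0231, 0.1746]
tool_rot: [[-0.987, 0.159, -0.0], [0.159, 0.987, 0.0], [0.0, 0.0, -1.0]]
ft_force: [-0.2, -0.2, -2.0]
grip_width: 0.0092
```

Emit:
{"op": "play_rows", "data": {
  "targets": "0 0.015 0 0 0.95;0 0.035 0 0 0.95;0 0.055 0 0 0.95;0 0.075 0 0 0.95;0 0.09 0 0 0.95"
}}

```text
time_s: 6.65
position: [0.593, 0.0678, 0.1742]
tool_rot: [[-0.988, 0.158, -0.001], [0.158, 0.988, 0.0], [0.001, 0.0, -1.0]]
ft_force: [-0.3, -0.2, -1.7]
grip_width: 0.0091
```

Emit:
{"op": "play_rows", "data": {
  "targets": "0 0.015 0 0 0.95;0 0.035 0 0 0.95;0 0.05 0 0 0.95;0 0.057 0 0 0.95;0 0.057 0 0 0.95"
}}

```text
time_s: 7.15
position: [0.6022, 0.1227, 0.1743]
tool_rot: [[-0.988, 0.158, -0.0], [0.158, 0.988, -0.0], [0.0, -0.0, -1.0]]
ft_force: [0.1, 0.8, -2.0]
grip_width: 0.0093
```

```bash
python3 - <<'E'
from h import *
s=status.observe();print(toS(s["position"]),s["grip_width"],s["ft_force"])
save("wrist","pics/w8.png");save("side","pics/s8.png")
E
```

```text
[-14.25314142 130.96005329 174.34896604] 0.00927189618318047 [ 0.10929279  0.77263446 -2.00474639]
```

View pics/w8.png

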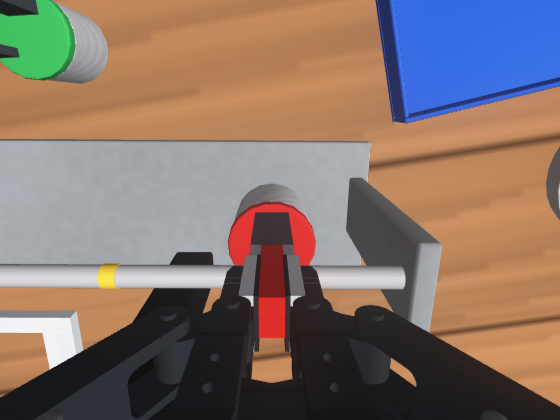

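View pics/s8.png

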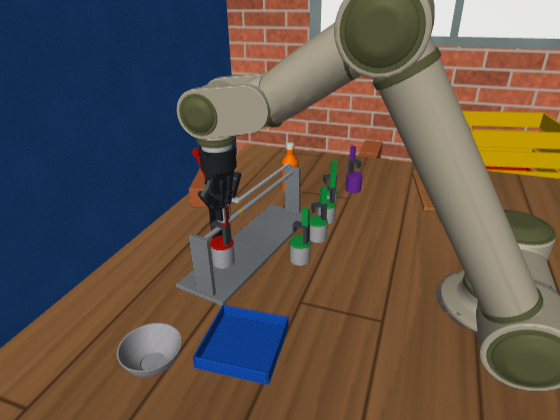

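Emit:
{"op": "play_rows", "data": {
  "targets": "0 0 -0.012 0 0.95;0 0 -0.0235 0 0.95;0 0 -0.0235 0 0.95"
}}

```text
time_s: 7.55
position: [0.6032, 0.1215, 0.2007]
tool_rot: [[-0.987, 0.159, 0.005], [0.159, 0.987, -0.0], [-0.005, 0.001, -1.0]]
ft_force: [-0.2, -0.1, -2.0]
grip_width: 0.0092
```

Emit:
{"op": "play_rows", "data": {
  "targets": "0.01 0 0 0 0.95;0.025 0 0 0 0.95;0.045 0 0 0 0.95;0.065 0 0 0 0.95;0.08 0 0 0 0.95"
}}

```text
time_s: 8.05
position: [0.5212, 0.1349, 0.1977]
tool_rot: [[-0.987, 0.158, -0.001], [0.158, 0.987, 0.0], [0.001, -0.0, -1.0]]
ft_force: [-0.4, 1.0, -1.2]
grip_width: 0.0091
```

```bash
python3 - <<'E'
from meas import *
s=status.observe();print(s["position"],toS(s["position"]),s["grip_width"],s["ft_force"])
for n in ("scene","side"):
    im=save(n,f"pics/{n}9.png");P=cloud(im)
    for ce,q in comps(im,P,"blue",0.0,.04): 
        k=q[:,2]>.022; print(n,ce,len(q),cv2.minAreaRect(q[:,:2].astype(np.float32)),cv2.minAreaRect(q[k,:2].astype(np.float32)))
E
```

```text
[0.52118145 0.13488886 0.19773604] [-96.20073708 130.08982857 197.73603854] 0.009101396325976417 [-0.38581264  0.96874867 -1.19063006]
scene [375. 187.] 1825 ((0.4837488532066345, 0.30182769894599915), (0.1537868231534958, 0.15385228395462036), 4.278183460235596) ((0.4836443364620209, 0.3012736141681671), (0.1537116914987564, 0.15310990810394287), 4.767448902130127)
side [ 95. 156.] 2066 ((1.4825490713119507, -0.7085371017456055), (1.492155909538269, 0.023966912180185318), 89.90269470214844) ((1.4829461574554443, -0.7123403549194336), (0.02080933004617691, 1.4845476150512695), 0.027264641597867012)
side [242. 344.] 5208 ((0.48923546075820923, 0.29006659984588623), (0.1648368537425995, 0.181403249502182), 4.315047740936279) ((0.4811740815639496, 0.30336445569992065), (0.15026649832725525, 0.15313144028186798), 4.652534484863281)
```

View pics/side9.png

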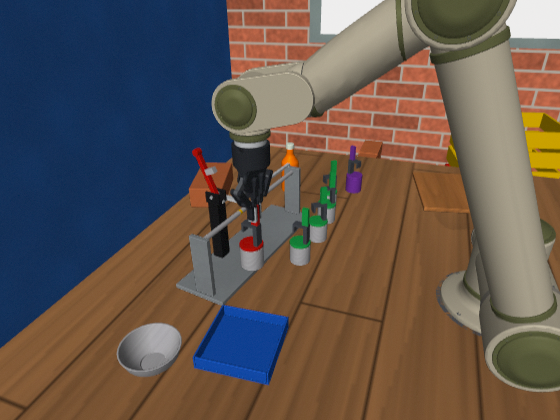

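```bash
python3 - <<'E'
from h import *
go([.4687,.3045,.198],YY)
E
```

```text
shift [0.0784 0.159  0.0002] turn rad 0.001 cur yaw 80.91 q [  1.9  22.2  79.5   0.   78.4 -79. ] t 8.15
```

Emit:
{"op": "play_rows", "data": {
  "targets": "0.012 0.025 0 0 0.95;0.03 0.06 0 0 0.95;0.048 0.095 0 0 0.95;0.066 0.13 0 0 0.95;0.0784 0.159 0 0 0.95"
}}

```text
time_s: 8.65
position: [0.4703, 0.3058, 0.1978]
tool_rot: [[-0.987, 0.158, -0.0], [0.158, 0.987, 0.0], [0.0, 0.0, -1.0]]
ft_force: [0.6, -1.4, -0.9]
grip_width: 0.0092
```

Emit:
{"op": "play_rows", "data": {
  "targets": "0 0 0.02 0 0.95;0 0 0.04 0 0.95;0 0 0.055 0 0.95;0 0 0.062 0 0.95;0 0 0.065 0 0.95"
}}

```text
time_s: 9.15
position: [0.4711, 0.3039, 0.1324]
tool_rot: [[-0.987, 0.159, -0.001], [0.159, 0.987, -0.0], [0.001, -0.0, -1.0]]
ft_force: [-0.6, -0.7, -1.3]
grip_width: 0.0089
```

```bash
python3 - <<'E'
from meas import *
s=status.observe();print(s["position"],s["grip_width"],s["ft_force"])
save("side","pics/side10.png");save("wrist","pics/w10.png")
E
python3 -c "
import cv2
a=cv2.imread('pics/side10.png')[200:400,120:340];cv2.imwrite('pics/s10c.png',cv2.resize(a,None,fx=3,fy=3))"
```

```text
[0.47113718 0.30394196 0.13241909] 0.008878093330159908 [-0.62953937 -0.65545962 -1.25604135]
```

View pics/s10c.png

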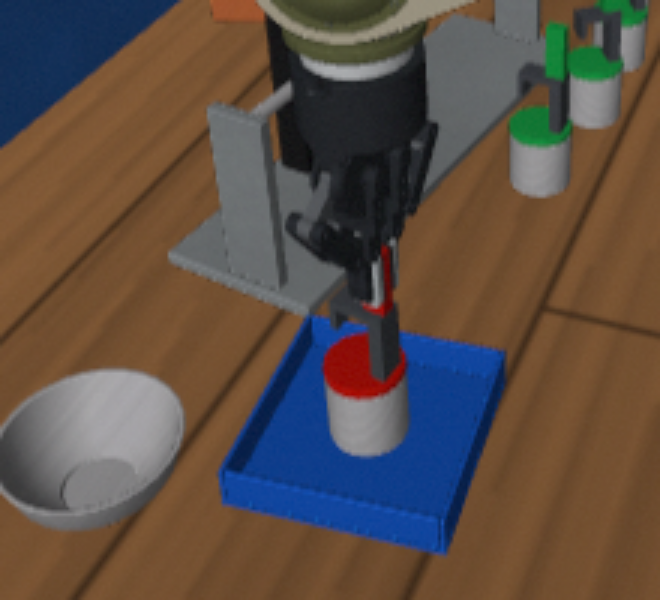

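Emit:
{"op": "play_rows", "data": {
  "targets": "0 0 0.002 0 0.95;0 0 0.004 0 0.95;0 0 0.004 0 0.95"
}}

```text
time_s: 9.55
position: [0.471, 0.3041, 0.1291]
tool_rot: [[-0.987, 0.159, 0.0], [0.159, 0.987, 0.0], [-0.0, 0.0, -1.0]]
ft_force: [-0.9, 0.2, -2.2]
grip_width: 0.0093
```

Emit:
{"op": "play_rows", "data": {
  "targets": "0 0 0.001 0 0.95;0 0 0.002 0 0.95;0 0 0.002 0 0.95"
}}

```text
time_s: 9.85
position: [0.471, 0.3041, 0.1269]
tool_rot: [[-0.987, 0.159, -0.0], [0.159, 0.987, -0.0], [0.0, -0.0, -1.0]]
ft_force: [-0.7, -0.3, -1.5]
grip_width: 0.0094
```

Emit:
{"op": "play_rows", "data": {
  "targets": "0 0 0.001 0 0.95;0 0 0.0015 0 0.95;0 0 0.0015 0 0.95"
}}

```text
time_s: 10.15
position: [0.4712, 0.3042, 0.1264]
tool_rot: [[-0.987, 0.159, 0.001], [0.159, 0.987, 0.0], [-0.001, 0.001, -1.0]]
ft_force: [-1.8, -0.5, 6.7]
grip_width: 0.0092
```

Emit:
{"op": "play_rows", "data": {
  "targets": "0 0 0.001 0 0.95;0 0 0.0015 0 0.95;0 0 0.0015 0 0.95"
}}

```text
time_s: 10.45
position: [0.4713, 0.3042, 0.1264]
tool_rot: [[-0.987, 0.158, 0.003], [0.158, 0.987, 0.001], [-0.002, 0.001, -1.0]]
ft_force: [-5.5, -2.0, 17.4]
grip_width: 0.0093
```

Emit:
{"op": "play_rows", "data": {
  "targets": "0 0 -0.0022 0 0.95;0 0 -0.0022 0 0.75;0 0 -0.0022 0 0.6;0 0 -0.0022 0 0.55;0 0 -0.0022 0 0.55"
}}

```text
time_s: 10.95
position: [0.471, 0.3041, 0.126]
tool_rot: [[-0.987, 0.159, -0.0], [0.159, 0.987, -0.0], [0.0, -0.0, -1.0]]
ft_force: [0.0, -0.1, 0.4]
grip_width: 0.0383
```

Emit:
{"op": "play_rows", "data": {
  "targets": "0 0 -0.02 0 0.55;0 0 -0.045 0 0.55;0 0 -0.08 0 0.55;0 -0.03 -0.1 0 0.55;0 -0.07 -0.11 0 0.55"
}}

```text
time_s: 11.45
position: [0.4603, 0.2352, 0.2379]
tool_rot: [[-0.988, 0.156, 0.003], [0.156, 0.988, 0.001], [-0.003, 0.001, -1.0]]
ft_force: [1.1, -0.8, -0.9]
grip_width: 0.0386
```

```bash
python3 - <<'E'
from meas import *
s=status.observe();print(s["position"],s["grip_width"],s["ft_force"])
save("side","pics/side11.png");im=save("scene","pics/scene11.png")
P=cloud(im)
for c,lo,hi in (("green",.05,.065),("green",.115,.18)):
    for ce,q in comps(im,P,c,lo,hi,20): print(c,lo,ce,len(q),q.mean(0).round(4),[np.round(x,4) for x in circ(q)])
E
python3 -c "
import cv2
a=cv2.imread('pics/side11.png')[100:400,120:400];cv2.imwrite('pics/s11c.png',cv2.resize(a,None,fx=2,fy=2))
a=cv2.imread('pics/scene11.png')[130:330,80:330];cv2.imwrite('pics/c11c.png',cv2.resize(a,None,fx=3,fy=3))"
```

```text
[0.46030761 0.23516839 0.23789042] 0.038638351224658384 [ 1.06684326 -0.82286396 -0.8507551 ]
green 0.05 [272. 208.] 166 [ 0.4703 -0.0204  0.0596] [array([ 0.4666, -0.0185]), np.float64(0.027)]
green 0.05 [231. 216.] 168 [ 0.4549 -0.1357  0.0594] [array([ 0.4516, -0.1354]), np.float64(0.0261)]
green 0.05 [193. 228.] 147 [ 0.4557 -0.2459  0.0595] [array([ 0.452 , -0.2424]), np.float64(0.0264)]
green 0.05 [165. 242.] 198 [ 0.4729 -0.3257  0.0598] [array([ 0.4681, -0.3259]), np.float64(0.0263)]
green 0.115 [270. 182.] 22 [ 0.4534 -0.0177  0.152 ] [array([ 0.4507, -0.018 ]), np.float64(0.0082)]
green 0.115 [225. 193.] 43 [ 0.4422 -0.1424  0.1461] [array([ 0.4383, -0.1425]), np.float64(0.0097)]
green 0.115 [185. 206.] 70 [ 0.4426 -0.2494  0.1433] [array([ 0.4392, -0.2496]), np.float64(0.0108)]
green 0.115 [154. 221.] 78 [ 0.4593 -0.3354  0.1429] [array([ 0.4562, -0.335 ]), np.float64(0.0099)]
```

View pics/s11c.png

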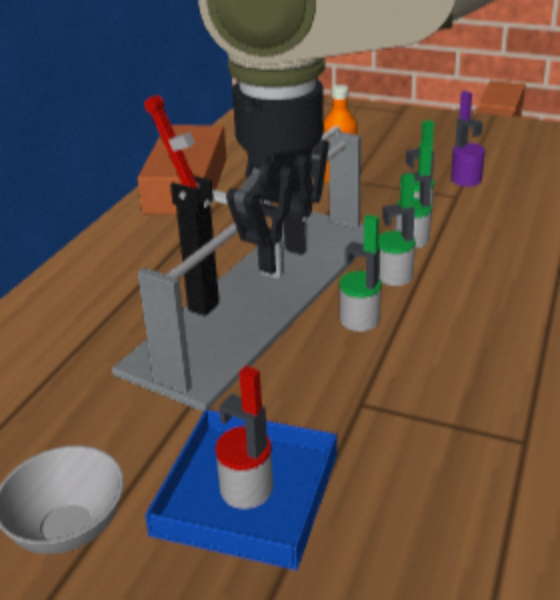

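View pics/c11c.png

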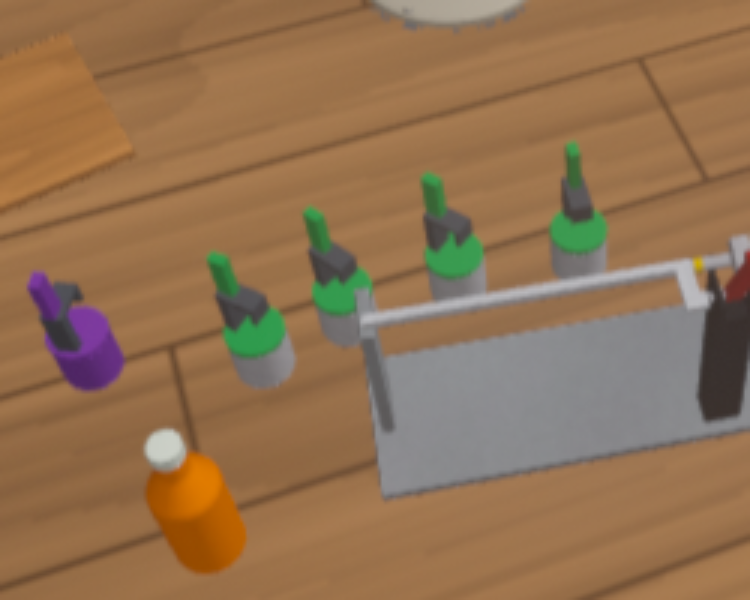

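```bash
python3 - <<'E'
from meas import *
for p in ([.4534,-.0177,0],[.4422,-.1424,0],[.4426,-.2494,0],[.4593,-.3354,0]): print(toS(p))
go(S(-80,-20,235),YY)
E
```

```text
[-138.86595834  -31.33310531    0.        ]
[-130.10211547 -156.22796132    0.        ]
[-112.69922268 -261.80399706    0.        ]
[ -82.54158025 -344.05608884    0.        ]
shift [-0.0927 -0.2364  0.0031] turn rad -0.0024 cur yaw 80.72 q [ 13.6  18.   79.1  -0.1  82.8 -67.1] t 11.55
```

Emit:
{"op": "play_rows", "data": {
  "targets": "-0.018 -0.045 0.001 0 0.55;-0.036 -0.09 0.002 0 0.55;-0.054 -0.138 0.003 0 0.55;-0.074 -0.188 0.003 0 0.55;-0.0927 -0.2364 0.003 0 0.55"
}}

```text
time_s: 12.05
position: [0.5128, -0.0079, 0.2329]
tool_rot: [[-0.987, 0.158, -0.0], [0.158, 0.987, 0.0], [0.0, 0.0, -1.0]]
ft_force: [1.0, 0.6, 0.7]
grip_width: 0.0388
```

Emit:
{"op": "play_rows", "data": {
  "targets": "0 0 0 0 0.55;0 0 0 0 0.55"
}}

```text
time_s: 12.25
position: [0.5127, -0.0069, 0.2326]
tool_rot: [[-0.987, 0.161, -0.001], [0.161, 0.987, 0.001], [0.001, 0.0, -1.0]]
ft_force: [-0.3, 0.6, -0.2]
grip_width: 0.0383
```

```bash
cat > pot.py <<'E'
from meas import *
import sys
def run(tag,bx,near=None,col="green"):
    s=status.observe(); im=save("wrist",f"pics/{tag}.png"); P=cloud(im,wristT(im,s)); np.savez(tag+".npz",P=P,**im)
    print(s["position"],s["tool_rot"][:,2])
    for c,lo,hi in ((col,.05,.066),(col,.115,.17),(col,.153,.17)):
        for ce,q in comps(im,P,c,lo,hi): print(c,lo,ce,len(q),"c",q.mean(0).round(4),"S",toS(q.mean(0)).round(1),[np.round(x,4) for x in circ(q)],[np.round(x,3) for x in cv2.minAreaRect(q[:,:2].astype(np.float32))])
    # dark hook plate top z .105-.114
    hsv=cv2.cvtColor(im["pixels"],cv2.COLOR_RGB2HSV); m=(P[...,2]>.105)&(P[...,2]<.116)&(hsv[...,1]<80)&(hsv[...,2]<140)
    k,l,st,ce=cv2.connectedComponentsWithStats(m.astype(np.uint8))
    for i in range(1,k):
        if st[i,4]>80: q=P[l==i]; print("plate",ce[i].round(0),st[i,4],q.mean(0).round(4),"S",toS(q.mean(0)).round(1),[np.round(x,4) for x in cv2.minAreaRect(q[:,:2].astype(np.float32))])
if __name__=="__main__": run(sys.argv[1],None)
E
python3 pot.py w12
```

```text
[ 0.51268424 -0.00685381  0.2326416 ] [-9.83476677e-04  6.47930182e-04 -9.99999306e-01]
green 0.05 [266. 129.] 1019 c [ 0.4629 -0.0027  0.0607] S [-131.9  -15.    60.7] [array([ 0.4639, -0.0162]), np.float64(0.0269)] [array([ 0.46 , -0.006]), array([0.053, 0.03 ]), np.float64(20.942)]
green 0.05 [124. 135.] 2020 c [ 0.4487 -0.1255  0.0606] S [-126.4 -138.5   60.6] [array([ 0.4493, -0.1336]), np.float64(0.027)] [array([ 0.449, -0.127]), array([0.054, 0.04 ]), np.float64(0.668)]
green 0.05 [227. 134.] 421 c [ 0.4622 -0.0373  0.0607] S [-127.1  -49.3   60.7] [array([ 0.4628, -0.0336]), np.float64(0.0206)] [array([ 0.462, -0.038]), array([0.01 , 0.041]), np.float64(84.399)]
green 0.05 [ 14. 161.] 1536 c [ 0.4549 -0.2287  0.0604] S [-103.9 -239.4   60.4] [array([ 0.451 , -0.2399]), np.float64(0.0268)] [array([ 0.455, -0.228]), array([0.028, 0.053]), np.float64(72.39)]
green 0.115 [241. 122.] 570 c [ 0.4504 -0.0147  0.1551] S [-142.3  -28.8  155.1] [array([ 0.4505, -0.0155]), np.float64(0.0092)] [array([ 0.45 , -0.016]), array([0.01 , 0.016]), np.float64(84.185)]
green 0.115 [ 45. 134.] 15
[... 446 characters left out ...]
57.9] [array([ 0.4379, -0.1427]), np.float64(0.0096)] [array([ 0.438, -0.143]), array([0.017, 0.011]), np.float64(36.586)]
plate [249. 143.] 902 [ 0.4677 -0.0155  0.1117] S [-125.1  -26.9  111.7] [array([ 0.4621, -0.0167]), array([0.02  , 0.0384]), np.float64(83.9496)]
plate [ 89. 144.] 1231 [ 0.4497 -0.1315  0.1112] S [-124.4 -144.3  111.2] [array([ 0.4474, -0.1359]), array([0.0396, 0.021 ]), np.float64(37.4795)]
plate [ 14. 288.] 555 [ 0.5537 -0.2297  0.1104] S [  -6.1 -224.7  110.4] [array([ 0.5561, -0.2296]), array([0.047, 0.01 ]), np.float64(2.2856)]
plate [524. 288.] 564 [0.6218 0.1889 0.1105] S [ -5.5 199.4 110.5] [array([0.6253, 0.1877]), array([0.0111, 0.0481]), np.float64(68.8857)]
```

View pics/w12.png

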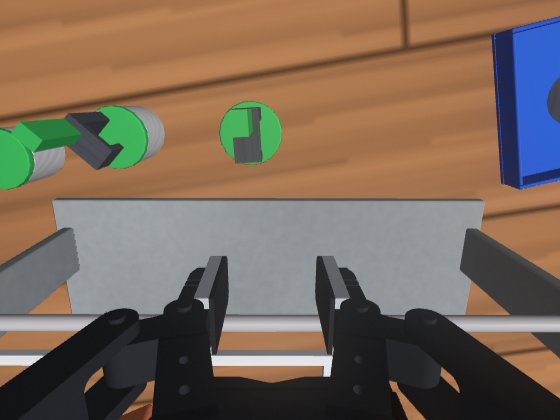

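```bash
python3 - <<'E'
from h import *
go([.4515,-.0162,.2],84.1);go([.4515,-.0162,.1225],84.1)
E
```

```text
shift [ 0.0585 -0.0199  0.0329] turn rad -0.0566 cur yaw 80.86 q [-13.9  18.   80.    0.   82.1 -94.8] t 12.3
shift [ 0.0585 -0.0199  0.1104] turn rad -0.0566 cur yaw 80.86 q [-13.9  18.   80.    0.   82.1 -94.8] t 12.3
```

Emit:
{"op": "play_rows", "data": {
  "targets": "0.02 -0.01 0.01 -0.03 0.55;0.04 -0.02 0.02 -0.0566 0.55;0.0585 -0.02 0.033 -0.0566 0.55;0.0585 -0.02 0.033 -0.0566 0.55;0.0585 -0.02 0.033 -0.0566 0.55"
}}

```text
time_s: 12.8
position: [0.4521, -0.0158, 0.2008]
tool_rot: [[-0.995, 0.101, 0.001], [0.101, 0.995, -0.0], [-0.001, -0.0, -1.0]]
ft_force: [0.2, 0.2, 0.2]
grip_width: 0.0382
```

```bash
python3 - <<'E'
from h import *
go([.4515,-.0162,.1225],84.1)
save("wrist","pics/w13.png")
E
```

```text
shift [ 0.0006 -0.0004  0.0783] turn rad 0.0018 cur yaw 84.21 q [ -17.1   13.6   92.     0.    74.3 -101.3] t 12.8
```

View pics/w13.png

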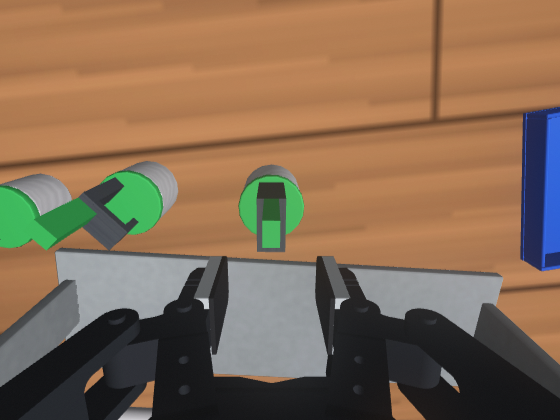

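Tab (271,235) is centred and square between the fingers (mid x≈272). Descend and grip.

Emit:
{"op": "play_rows", "data": {
  "targets": "0 0 0.03 0 0.55;0 0 0.06 0 0.55;0 0 0.078 0 0.55;0 0 0.078 0 0.8;0 0 0.078 0 0.95"
}}

```text
time_s: 13.35
position: [0.4526, -0.0167, 0.123]
tool_rot: [[-0.995, 0.102, 0.001], [0.102, 0.995, -0.0], [-0.001, -0.0, -1.0]]
ft_force: [0.7, 0.6, 0.2]
grip_width: 0.0106
```

Emit:
{"op": "play_rows", "data": {
  "targets": "0 0 0 0 0.95;0 0 0 0 0.95;0 0 0 0 0.95"
}}

```text
time_s: 13.65
position: [0.452, -0.0168, 0.123]
tool_rot: [[-0.995, 0.102, 0.002], [0.102, 0.995, -0.0], [-0.002, -0.0, -1.0]]
ft_force: [-0.7, 0.9, 2.6]
grip_width: 0.0091
```

Emit:
{"op": "play_rows", "data": {
  "targets": "0 0 -0.01 0 0.95;0 0 -0.03 0 0.95;0 0 -0.055 0 0.95;0 0 -0.0755 0 0.95;0 0 -0.0755 0 0.95"
}}

```text
time_s: 14.15
position: [0.4526, -0.0171, 0.2005]
tool_rot: [[-0.995, 0.102, 0.006], [0.102, 0.995, -0.002], [-0.006, -0.001, -1.0]]
ft_force: [-0.2, -0.1, -3.3]
grip_width: 0.0094
```

```bash
python3 - <<'E'
from h import *
s=status.observe(); print(s["position"],s["grip_width"],s["ft_force"])
go(S(-94,130,197),YY); go(S(-14,130,197),YY)
save("wrist","pics/w14.png")
E
```

```text
[ 0.45261581 -0.0170523   0.20046416] 0.00939091915551413 [-0.20630487 -0.12263299 -3.32538726]
shift [-0.0548  0.158   0.0036] turn rad 0.057 cur yaw 84.12 q [ -17.2   13.6   92.1   -0.    73.9 -101.3] t 14.15
shift [-0.1347  0.1534  0.004 ] turn rad 0.057 cur yaw 84.12 q [ -17.2   13.6   92.1   -0.    73.9 -101.3] t 14.15
```

View pics/w14.png

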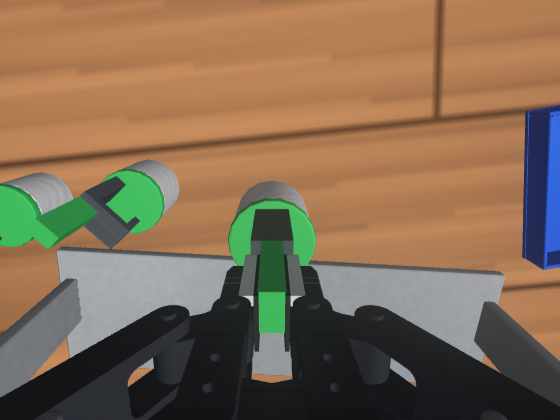

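Emit:
{"op": "play_rows", "data": {
  "targets": "-0.01 0.035 0.002 0.015 0.95;-0.022 0.07 0.002 0.03 0.95;-0.034 0.105 0.002 0.045 0.95;-0.046 0.14 0.002 0.057 0.95;-0.055 0.158 0.002 0.057 0.95"
}}

```text
time_s: 14.7
position: [0.5224, 0.1371, 0.1942]
tool_rot: [[-0.988, 0.158, -0.002], [0.158, 0.988, 0.0], [0.002, -0.0, -1.0]]
ft_force: [-0.4, -1.1, -2.3]
grip_width: 0.0088
```

Emit:
{"op": "play_rows", "data": {
  "targets": "0 0 0 0 0.95;0 0 0 0 0.95"
}}

```text
time_s: 14.9
position: [0.5218, 0.1347, 0.1944]
tool_rot: [[-0.987, 0.158, -0.003], [0.158, 0.987, -0.0], [0.003, -0.001, -1.0]]
ft_force: [-1.0, -0.6, -2.3]
grip_width: 0.0091
```

```bash
python3 - <<'E'
from h import *
s=status.observe(); print(toS(s["position"]),s["grip_width"],s["ft_force"])
go(S(-14,130,198.5),YY)
save("wrist","pics/w15.png");save("side","pics/s15.png")
E
```

```text
[-95.52869894 130.00362756 194.4294038 ] 0.009129336181690914 [-1.0392479  -0.57346313 -2.30349189]
shift [-0.0815 -0.0001 -0.0043] turn rad 0.0006 cur yaw 80.89 q [  1.9  22.5  79.7  -0.   78.  -79. ] t 14.9
```

View pics/w15.png

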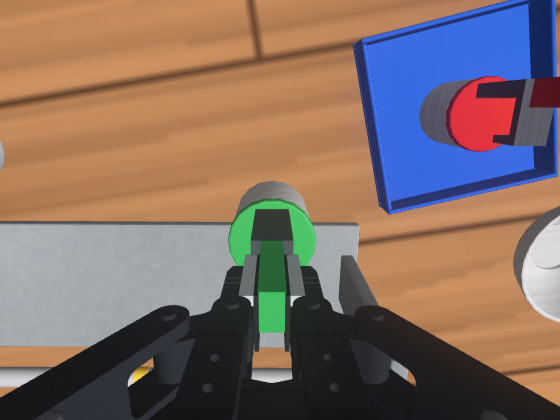

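View pics/s15.png

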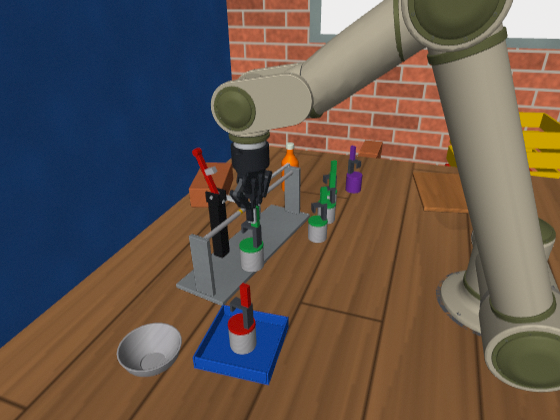

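Emit:
{"op": "play_rows", "data": {
  "targets": "0 0 -0.004 0 0.95;-0.02 0 -0.004 0 0.95;-0.04 0 -0.004 0 0.95;-0.055 0 -0.004 0 0.95;-0.055 0 -0.004 0 0.95"
}}

```text
time_s: 15.5
position: [0.5779, 0.1249, 0.1996]
tool_rot: [[-0.987, 0.161, 0.001], [0.161, 0.987, -0.0], [-0.001, -0.0, -1.0]]
ft_force: [0.7, 0.2, -1.9]
grip_width: 0.0092
```

```bash
python3 - <<'E'
from h import *
s=status.observe(); print(toS(s["position"]),s["grip_width"],s["ft_force"])
go(S(-14,130,198.5),YY)
save("side","pics/s16.png")
import cv2
a=cv2.imread('pics/s16.png')[130:300,160:320];cv2.imwrite('pics/s16c.png',cv2.resize(a,None,fx=3.5,fy=3.5,interpolation=cv2.INTER_CUBIC))
E
```

```text
[-38.64454208 129.26251159 199.63322739] 0.00918507433155685 [ 0.72249109  0.18557637 -1.85048147]
shift [-0.0246  0.0008  0.0011] turn rad -0.0017 cur yaw 80.76 q [  0.7  27.3  70.7  -0.   82.  -80. ] t 15.5
```

View pics/s16c.png

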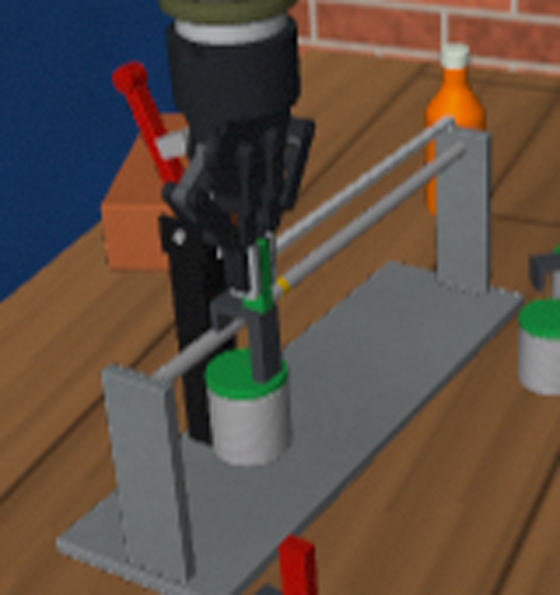

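Emit:
{"op": "play_rows", "data": {
  "targets": "-0.008 0 0 0 0.95;-0.016 0 0 0 0.95;-0.0246 0 0 0 0.95;-0.0246 0 0 0 0.95;-0.0246 0 0 0 0.95"
}}

```text
time_s: 16.05
position: [0.6011, 0.1221, 0.1995]
tool_rot: [[-0.987, 0.159, -0.001], [0.159, 0.987, 0.0], [0.001, -0.0, -1.0]]
ft_force: [0.8, 0.3, -2.2]
grip_width: 0.0088
```

```bash
python3 - <<'E'
from h import *
s=status.observe(); print(toS(s["position"]),s["grip_width"],s["ft_force"])
go(S(-14,130,174.5),YY)
E
```

```text
[-15.31045979 130.16469797 199.49833415] 0.0088387125550235 [ 0.84063202  0.31296709 -2.21031542]
shift [-0.0013 -0.0002  0.025 ] turn rad -0.0001 cur yaw 80.85 q [  0.4  29.5  66.7   0.   83.8 -80.4] t 16.05
```

Emit:
{"op": "play_rows", "data": {
  "targets": "-0.001 0 0.01 0 0.95;-0.001 0 0.018 0 0.95;-0.001 0 0.023 0 0.95;-0.001 0 0.0245 0 0.95;-0.001 0 0.0245 0 0.95"
}}

```text
time_s: 16.55
position: [0.6019, 0.122, 0.1749]
tool_rot: [[-0.987, 0.159, -0.001], [0.159, 0.987, -0.0], [0.001, -0.0, -1.0]]
ft_force: [0.0, -0.1, -2.0]
grip_width: 0.0091
```

Emit:
{"op": "play_rows", "data": {
  "targets": "0 0 0.0015 0 0.95;0 0 0.0015 0 0.95"
}}

```text
time_s: 16.75
position: [0.6022, 0.122, 0.1741]
tool_rot: [[-0.987, 0.159, 0.001], [0.159, 0.987, 0.0], [-0.001, 0.0, -1.0]]
ft_force: [0.8, 0.3, -0.8]
grip_width: 0.0092
```

```bash
python3 - <<'E'
from h import *
s=status.observe(); print(toS(s["position"]),s["grip_width"],s["ft_force"])
save("wrist","pics/w17.png")
save("side","pics/s17.png")
import cv2
a=cv2.imread('pics/s17.png')[130:300,160:320];cv2.imwrite('pics/s17c.png',cv2.resize(a,None,fx=3.5,fy=3.5,interpolation=cv2.INTER_CUBIC))
E
```

```text
[-14.1387384  130.22778993 174.06862527] 0.009181940790753206 [ 0.81324966  0.27652968 -0.78648478]
```

View pics/s17c.png

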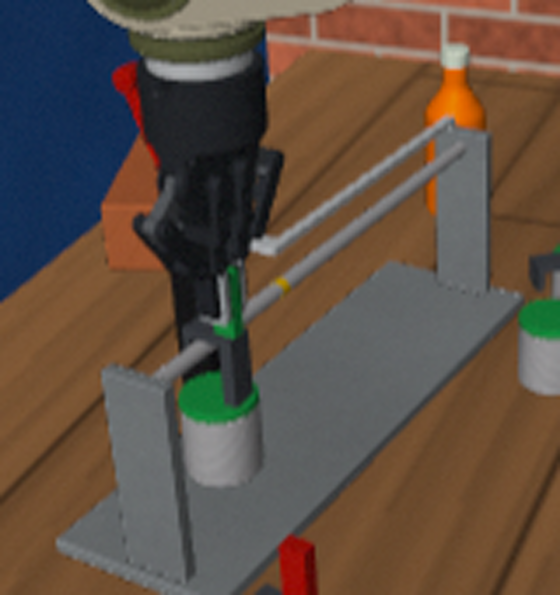

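View pics/w17.png

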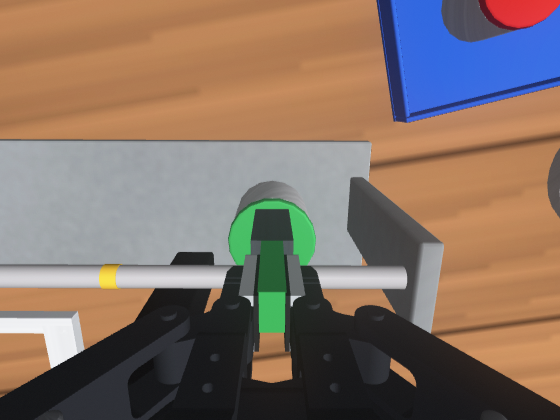

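Emit:
{"op": "play_rows", "data": {
  "targets": "0 -0.01 -0.0015 0 0.95;0 -0.03 -0.0015 0 0.95;0 -0.055 -0.0015 0 0.95;0 -0.08 -0.0015 0 0.95;0 -0.105 -0.0015 0 0.95"
}}

```text
time_s: 17.35
position: [0.5849, 0.0167, 0.1753]
tool_rot: [[-0.987, 0.159, -0.0], [0.159, 0.987, -0.0], [0.0, -0.0, -1.0]]
ft_force: [-0.1, 0.1, -1.4]
grip_width: 0.0092
```

Emit:
{"op": "play_rows", "data": {
  "targets": "0 -0.025 0 0 0.95;0 -0.05 0 0 0.95;0 -0.075 0 0 0.95;0 -0.095 0 0 0.95;0 -0.105 0 0 0.95"
}}

```text
time_s: 17.85
position: [0.5681, -0.0874, 0.1753]
tool_rot: [[-0.987, 0.161, -0.0], [0.161, 0.987, -0.0], [0.0, -0.0, -1.0]]
ft_force: [0.5, 0.1, -2.9]
grip_width: 0.0092
```

```bash
python3 - <<'E'
from h import *
s=status.observe(); print(toS(s["position"]),s["grip_width"],s["ft_force"])
go(S(-14,-192,175),YY)
im=save("wrist","pics/w18.png"); P=cloud(im,wristT(im,s))
Q=np.stack([(P-O)@XS,(P-O)@YS,P[...,2]],-1)*1e3
m=(Q[...,2]>150)&(Q[...,2]<160)&(np.abs(Q[...,0])<10); q=Q[m]
for lo,hi in [(-200,-160),(-160,-130),(-30,40),(40,110)]:
    k=(q[:,1]>lo)&(q[:,1]<hi); print("rail",lo,hi,k.sum(),np.percentile(q[k,0],[3,97]).round(1))
k=(Q[...,1]>-250)&(Q[...,1]<-200)&(Q[...,2]>80)&(Q[...,2]<170)&(np.abs(Q[...,0])<30);print(np.percentile(Q[k],[3,50,97],axis=0).round(1).tolist())
E
```

```text
[-14.49597166 -81.9205608  175.33153189] 0.009165985877149563 [ 0.51850941  0.14187604 -2.91010482]
shift [-0.0007 -0.1101  0.0004] turn rad -0.0019 cur yaw 80.74 q [ -20.5   26.8   75.7   -0.    77.5 -101.3] t 17.85
rail -200 -160 1797 [-6.7  3.5]
rail -160 -130 1371 [-6.6  4.1]
rail -30 40 3109 [-6.1  3.7]
rail 40 110 1123 [-6.2  4. ]
[[-25.7, -229.6, 83.0], [-5.8, -224.4, 123.5], [20.4, -203.7, 156.7]]
```

View pics/w18.png

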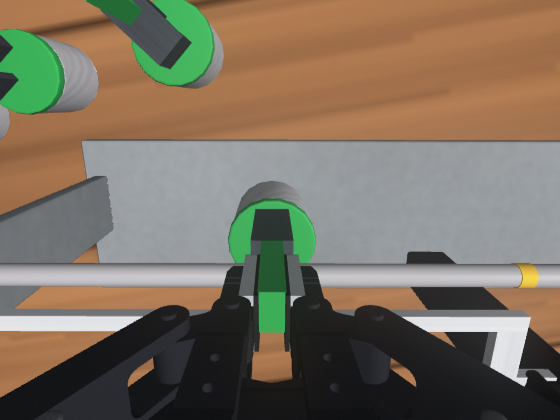

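Emit:
{"op": "play_rows", "data": {
  "targets": "0 -0.025 0 0 0.95;0 -0.05 0 0 0.95;0 -0.075 0 0 0.95;-0.0005 -0.095 0 0 0.95;-0.0005 -0.11 0 0 0.95"
}}

```text
time_s: 18.4
position: [0.5516, -0.1947, 0.1752]
tool_rot: [[-0.987, 0.159, 0.0], [0.159, 0.987, 0.0], [-0.0, 0.0, -1.0]]
ft_force: [-0.6, 0.1, -2.1]
grip_width: 0.0092
```

Emit:
{"op": "play_rows", "data": {
  "targets": "0 0 0.0015 0 0.95;0 0 0.0015 0 0.95"
}}

```text
time_s: 18.6
position: [0.5518, -0.1939, 0.174]
tool_rot: [[-0.987, 0.159, 0.001], [0.159, 0.987, -0.001], [-0.001, -0.0, -1.0]]
ft_force: [-0.3, -1.2, -0.3]
grip_width: 0.0092
```

```bash
python3 - <<'E'
from h import *
s=status.observe(); print(toS(s["position"]),s["grip_width"],s["ft_force"])
save("wrist","pics/w19.png")
E
```

```text
[ -13.67187624 -189.61751813  173.96533362] 0.009169356404563843 [-0.29881895 -1.17427799 -0.29582138]
```

View pics/w19.png

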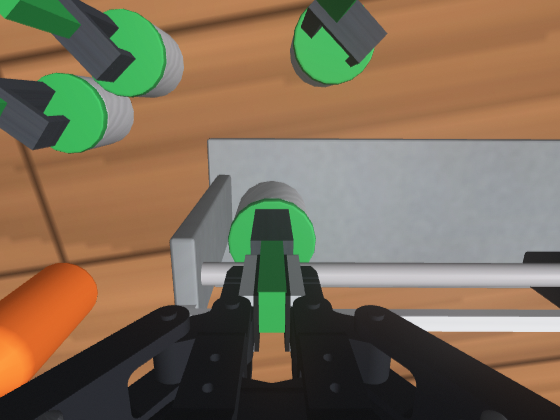

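Emit:
{"op": "play_rows", "data": {
  "targets": "0 0 0.0005 0 0.9;0 0 0 0 0.75;0 0 0 0 0.6;0 0 0 0 0.6;0 0 -0.02 0 0.6"
}}

```text
time_s: 19.15
position: [0.5508, -0.1932, 0.1916]
tool_rot: [[-0.987, 0.159, -0.005], [0.159, 0.987, 0.003], [0.005, 0.002, -1.0]]
ft_force: [-1.0, 0.3, 0.8]
grip_width: 0.0339
```

Emit:
{"op": "play_rows", "data": {
  "targets": "0 0 -0.025 0 0.6;0 0.01 -0.05 0 0.6;0.03 0.03 -0.05 0 0.58;0.06 0.035 -0.05 0 0.55;0.06 0.035 -0.05 0 0.55"
}}

```text
time_s: 19.65
position: [0.4957, -0.1482, 0.2442]
tool_rot: [[-0.987, 0.158, -0.001], [0.158, 0.987, 0.001], [0.001, 0.0, -1.0]]
ft_force: [0.1, -0.2, -0.5]
grip_width: 0.0385
```

```bash
python3 - <<'E'
from h import *
s=status.observe(); print(toS(s["position"]),s["grip_width"],s["ft_force"])
E
python3 pot.py w20
```

```text
[ -76.32665541 -153.47262495  244.19060102] 0.03853249844364477 [ 0.10179128 -0.24145602 -0.48841636]
[ 0.49572974 -0.14822747  0.2441906 ] [-7.42776070e-04  5.91365629e-04 -9.99999549e-01]
green 0.05 [287. 117.] 952 c [ 0.4393 -0.1243  0.0607] S [-135.8 -138.8   60.7] [array([ 0.4491, -0.1347]), np.float64(0.027)] [array([ 0.444, -0.129]), array([0.054, 0.038]), np.float64(41.696)]
green 0.05 [132. 137.] 1861 c [ 0.4347 -0.2657  0.0606] S [-117.9 -279.2   60.6] [array([ 0.4348, -0.2738]), np.float64(0.0271)] [array([ 0.435, -0.267]), array([0.04 , 0.053]), np.float64(89.794)]
green 0.05 [262. 145.] 470 c [ 0.4607 -0.1503  0.0607] S [-110.6 -161.1   60.7] [array([ 0.458 , -0.1467]), np.float64(0.0218)] [array([ 0.461, -0.151]), array([0.043, 0.012]), np.float64(37.173)]
green 0.05 [ 85. 179.] 1847 c [ 0.4659 -0.3188  0.0607] S [ -78.7 -326.6   60.7] [array([ 0.4662, -0.3247]), np.float64(0.0271)] [array([ 0.465, -0.322]), array([0.054, 0.047]), np.float64(22.198)]
green 0.115 [264. 125.] 455 c [ 0.4376 -0.1428  0.157 ] S [-134.6 -157.4  157. ] [array([ 0.4377, -0.1429]), np.float64(0
[... 894 characters left out ...]
4505 -0.1322  0.1118] S [-123.5 -144.8  111.8] [array([ 0.4472, -0.1363]), array([0.0386, 0.0195]), np.float64(37.0808)]
plate [ 99. 145.] 1113 [ 0.4354 -0.2718  0.1112] S [-116.2 -285.   111.2] [array([ 0.4329, -0.276 ]), array([0.0392, 0.0208]), np.float64(31.9263)]
plate [ 49. 193.] 1077 [ 0.466  -0.3225  0.111 ] S [ -78.  -330.2  111. ] [array([ 0.4646, -0.3274]), array([0.0396, 0.0215]), np.float64(43.464)]
plate [184. 260.] 140 [ 0.5399 -0.2295  0.1107] S [ -19.8 -226.7  110.7] [array([ 0.5426, -0.229 ]), array([0.0232, 0.0098]), np.float64(19.9447)]
plate [504. 327.] 309 [0.6498 0.0402 0.1103] S [ 45.8  57.1 110.3] [array([0.6499, 0.0416]), array([0.009 , 0.0338]), np.float64(5.4524)]
```

View pics/w20.png

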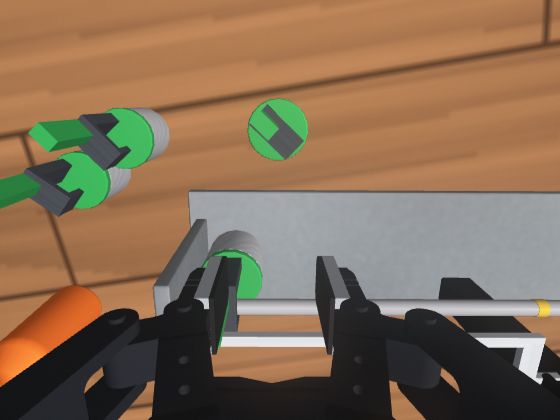

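```bash
python3 - <<'E'
from h import *
go([.4388,-.1430,.2],127.1)
E
```

```text
shift [ 0.0587 -0.0031  0.0442] turn rad -0.8069 cur yaw 80.87 q [ -29.8   18.1   77.8    0.    84.  -110.7] t 19.7
```

Emit:
{"op": "play_rows", "data": {
  "targets": "0.012 0 0.01 -0.15 0.55;0.024 -0.001 0.02 -0.29 0.55;0.036 -0.002 0.03 -0.43 0.55;0.048 -0.003 0.04 -0.57 0.55;0.0587 -0.003 0.044 -0.71 0.55"
}}

```text
time_s: 20.2
position: [0.4396, -0.1439, 0.1988]
tool_rot: [[-0.85, -0.528, -0.001], [-0.528, 0.85, 0.001], [0.0, 0.001, -1.0]]
ft_force: [0.1, -0.4, -0.2]
grip_width: 0.0383
```

```bash
python3 - <<'E'
from h import *
go([.4388,-.1430,.2],127.1)
E
```

```text
shift [ 0.0002  0.0012 -0.0012] turn rad -0.0918 cur yaw 121.84 q [ -32.8   14.8   90.7    0.    74.5 -154.7] t 20.2
```

Emit:
{"op": "play_rows", "data": {
  "targets": "0 0.001 0 -0.092 0.55;0 0.001 0 -0.092 0.55;0 0.001 0 -0.092 0.55"
}}

```text
time_s: 20.5
position: [0.4397, -0.1431, 0.1997]
tool_rot: [[-0.802, -0.597, 0.0], [-0.597, 0.802, -0.0], [-0.0, -0.0, -1.0]]
ft_force: [-1.5, 0.4, 0.8]
grip_width: 0.0384
```

```bash
python3 - <<'E'
from h import *
go([.4388,-.1430,.123],127.1);save("wrist","pics/w21.png")
E
```

```text
shift [0.0007 0.0007 0.0767] turn rad -0.0079 cur yaw 126.65 q [ -32.8   14.7   90.7    0.    74.6 -159.4] t 20.5
```

View pics/w21.png

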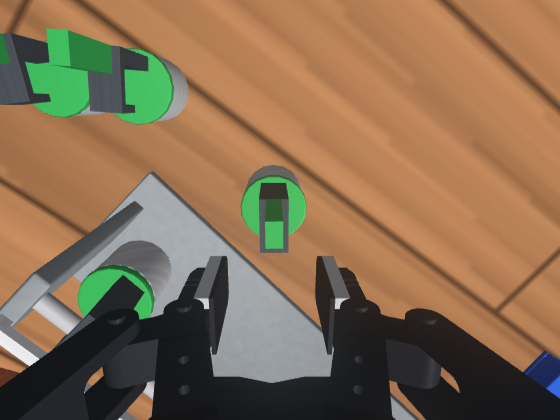

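Emit:
{"op": "play_rows", "data": {
  "targets": "0.0005 0.0007 0.03 -0.005 0.55;0.0005 0.0007 0.06 -0.005 0.55;0.0005 0.0007 0.0767 -0.005 0.55;0.0005 0.0007 0.0767 -0.005 0.8;0.0005 0.0007 0.0767 -0.005 0.95"
}}

```text
time_s: 21.05
position: [0.4387, -0.1428, 0.1235]
tool_rot: [[-0.798, -0.602, 0.0], [-0.602, 0.798, -0.0], [-0.0, -0.0, -1.0]]
ft_force: [-0.8, 1.5, 0.9]
grip_width: 0.01
```

Emit:
{"op": "play_rows", "data": {
  "targets": "0 0 0 0 0.95;0 0 0 0 0.95;0 0 0 0 0.95"
}}

```text
time_s: 21.35
position: [0.4384, -0.1426, 0.1236]
tool_rot: [[-0.798, -0.603, 0.001], [-0.603, 0.798, -0.001], [-0.0, -0.001, -1.0]]
ft_force: [-0.4, -0.6, 0.4]
grip_width: 0.009
```

Emit:
{"op": "play_rows", "data": {
  "targets": "0 0 -0.01 0 0.95;0 0 -0.03 0 0.95;0 0 -0.055 0 0.95;0 0 -0.0755 0 0.95;0 0 -0.0755 0 0.95"
}}

```text
time_s: 21.85
position: [0.4392, -0.143, 0.2014]
tool_rot: [[-0.798, -0.603, 0.005], [-0.603, 0.798, -0.003], [-0.002, -0.006, -1.0]]
ft_force: [0.2, -0.5, -2.1]
grip_width: 0.009
```

```bash
python3 - <<'E'
from h import *
s=status.observe(); print(s["position"],s["grip_width"],s["ft_force"])
go(S(-100,130,198.5),YY)
E
```

```text
[ 0.4392011  -0.14302227  0.20137096] 0.008960610854609417 [ 0.17006577 -0.53486132 -2.14759812]
shift [-0.2303  0.1749  0.0024] turn rad 0.8071 cur yaw 127.1 q [ -32.8   14.4   90.8   -0.    74.4 -159.9] t 21.85
```

Emit:
{"op": "play_rows", "data": {
  "targets": "-0.023 0.017 0 0.13 0.95;-0.053 0.04 0 0.26 0.95;-0.083 0.063 0 0.39 0.95;-0.113 0.086 0 0.52 0.95;-0.143 0.109 0 0.65 0.95"
}}

```text
time_s: 22.35
position: [0.4863, 0.0323, 0.1977]
tool_rot: [[-1.0, 0.008, -0.001], [0.008, 1.0, 0.0], [0.001, 0.0, -1.0]]
ft_force: [0.4, -1.2, -3.6]
grip_width: 0.009
```

```bash
python3 - <<'E'
from h import *
go(S(-100,130,198.5),YY)
E
```

```text
shift [-0.0302  0.1033 -0.0008] turn rad 0.1514 cur yaw 89.53 q [-10.1  17.3  87.2   0.   75.5 -99.7] t 22.35
```

Emit:
{"op": "play_rows", "data": {
  "targets": "-0.008 0.03 -0.001 0.08 0.95;-0.017 0.06 -0.001 0.151 0.95;-0.025 0.085 -0.001 0.151 0.95;-0.03 0.1033 -0.001 0.151 0.95;-0.03 0.1033 -0.001 0.151 0.95"
}}

```text
time_s: 22.85
position: [0.5166, 0.1358, 0.1984]
tool_rot: [[-0.989, 0.151, -0.002], [0.151, 0.989, 0.0], [0.002, 0.0, -1.0]]
ft_force: [-0.8, -0.2, -2.5]
grip_width: 0.0093
```

```bash
python3 - <<'E'
from h import *
s=status.observe(); print(toS(s["position"]),s["grip_width"])
go(S(-40,130,199),YY)
save("wrist","pics/w22.png")
E
```

```text
[-100.83070911  130.22214334  198.37747976] 0.009291273795087094
shift [-0.0608 -0.0007 -0.0007] turn rad 0.0084 cur yaw 81.33 q [  2.   21.8  80.1   0.   78.2 -79.3] t 22.85
```

View pics/w22.png

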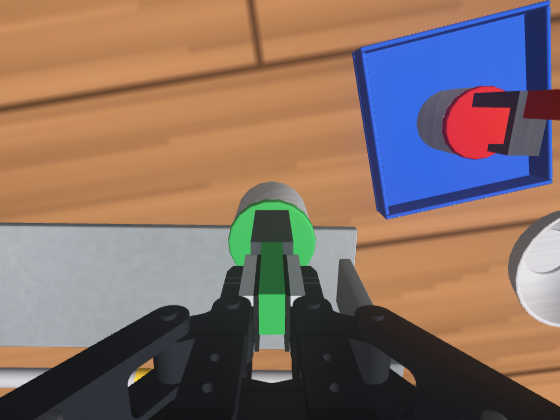

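Emit:
{"op": "play_rows", "data": {
  "targets": "-0.015 0 -0.0008 0.008 0.95;-0.035 0 -0.0008 0.008 0.95;-0.05 0 -0.0008 0.008 0.95;-0.0605 0 -0.0008 0.008 0.95;-0.0605 0 -0.0008 0.008 0.95"
}}

```text
time_s: 23.4
position: [0.5772, 0.1236, 0.1997]
tool_rot: [[-0.987, 0.162, -0.001], [0.162, 0.987, -0.0], [0.001, -0.0, -1.0]]
ft_force: [-0.1, 0.8, -2.6]
grip_width: 0.0089
```

```bash
python3 - <<'E'
from h import *
s=status.observe(); print(toS(s["position"]),s["grip_width"],s["ft_force"])
go(S(-14,130,198.7),YY)
E
```

```text
[-39.1485089  127.88289195 199.65770261] 0.008875470534563031 [-0.11883501  0.82311992 -2.57199341]
shift [-0.0251  0.0022  0.0009] turn rad -0.0034 cur yaw 80.66 q [  0.6  27.2  70.8  -0.   82.1 -80. ] t 23.4
```

Emit:
{"op": "play_rows", "data": {
  "targets": "-0.008 0.001 0.0005 -0.003 0.95;-0.016 0.002 0.0005 -0.003 0.95;-0.0252 0.002 0.0005 -0.003 0.95;-0.0252 0.002 0.0005 -0.003 0.95;-0.0252 0.002 0.0005 -0.003 0.95"
}}

```text
time_s: 23.9
position: [0.6018, 0.1226, 0.1996]
tool_rot: [[-0.987, 0.158, -0.0], [0.158, 0.987, -0.0], [0.0, -0.0, -1.0]]
ft_force: [0.7, -0.5, -2.4]
grip_width: 0.0091
```

```bash
python3 - <<'E'
from h import *
s=status.observe(); print(toS(s["position"]),s["grip_width"],s["ft_force"])
go(S(-14,130,175),YY)
E
```

```text
[-14.6298061  130.76411749 199.63146133] 0.009104911449084666 [ 0.65081987 -0.47666529 -2.43998821]
shift [-0.0006 -0.0008  0.0246] turn rad 0.0009 cur yaw 80.91 q [  0.5  29.6  66.6  -0.   83.9 -80.4] t 23.9
```

Emit:
{"op": "play_rows", "data": {
  "targets": "0 0 0.01 0 0.95;0 0 0.018 0 0.95;0 0 0.023 0 0.95;0 0 0.0245 0 0.95;0 0 0.0245 0 0.95"
}}

```text
time_s: 24.4
position: [0.6017, 0.1226, 0.1751]
tool_rot: [[-0.987, 0.158, -0.0], [0.158, 0.987, -0.0], [0.0, -0.0, -1.0]]
ft_force: [0.3, 0.2, -3.0]
grip_width: 0.0093
```

```bash
python3 - <<'E'
from h import *
s=status.observe(); print(toS(s["position"]),s["grip_width"],s["ft_force"])
save("side","pics/s23.png");save("wrist","pics/w23.png")
import cv2
a=cv2.imread('pics/s23.png')[130:300,160:320];cv2.imwrite('pics/s23c.png',cv2.resize(a,None,fx=3.5,fy=3.5,interpolation=cv2.INTER_CUBIC))
E
```

```text
[-14.71701254 130.77058253 175.14789907] 0.00928010753144931 [ 0.33816502  0.18027068 -3.00421831]
```

View pics/s23c.png

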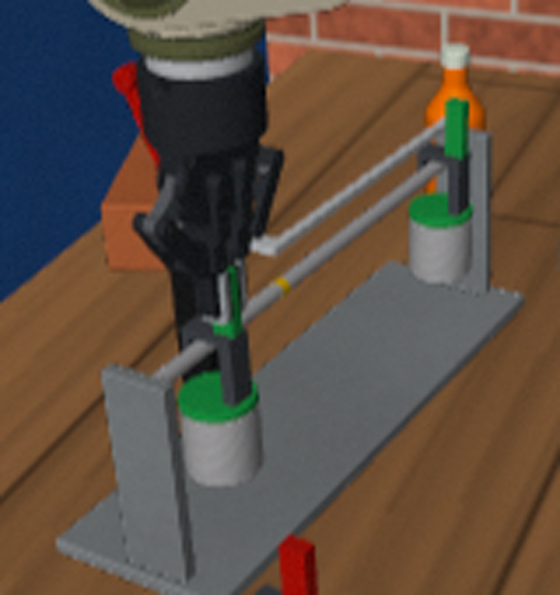

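View pics/w23.png

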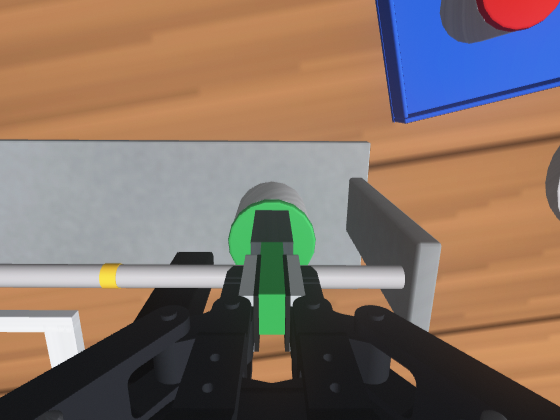

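Emit:
{"op": "play_rows", "data": {
  "targets": "0 -0.01 -0.0007 0 0.95;0 -0.03 -0.0007 0 0.95;0 -0.055 -0.0007 0 0.95;0 -0.08 -0.0007 0 0.95;0 -0.105 -0.0007 0 0.95"
}}

```text
time_s: 25.0
position: [0.5849, 0.0173, 0.1763]
tool_rot: [[-0.987, 0.158, 0.001], [0.158, 0.987, -0.0], [-0.001, -0.0, -1.0]]
ft_force: [0.4, 0.2, -2.9]
grip_width: 0.0092
```

Emit:
{"op": "play_rows", "data": {
  "targets": "0 -0.025 0 0 0.95;0 -0.05 0 0 0.95;0 -0.075 0 0 0.95;0 -0.095 0 0 0.95;0 -0.105 0 0 0.95"
}}

```text
time_s: 25.5
position: [0.5683, -0.0869, 0.1763]
tool_rot: [[-0.987, 0.16, 0.0], [0.16, 0.987, -0.001], [-0.0, -0.0, -1.0]]
ft_force: [0.6, 0.5, -2.6]
grip_width: 0.0091
```

```bash
python3 - <<'E'
from h import *
s=status.observe(); print(toS(s["position"]),s["grip_width"],s["ft_force"])
go(S(-14,-131.5,175.5),YY)
save("wrist","pics/w24.png")
E
```

```text
[-14.48250541 -81.3594069  176.26880557] 0.009103581598468592 [ 0.57249976  0.47639444 -2.58927443]
shift [-0.0005 -0.0501  0.0008] turn rad -0.001 cur yaw 80.8 q [ -20.5   26.8   75.6   -0.    77.6 -101.3] t 25.5
```

View pics/w24.png

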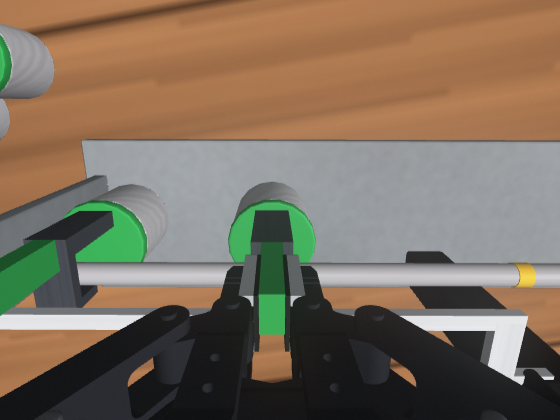

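Emit:
{"op": "play_rows", "data": {
  "targets": "0 -0.02 0 0 0.95;0 -0.035 0 0 0.95;0 -0.045 0 0 0.95;0 -0.05 0 0 0.95;0 -0.05 0.0008 0 0.95"
}}

```text
time_s: 26.05
position: [0.5608, -0.1344, 0.1753]
tool_rot: [[-0.987, 0.159, 0.0], [0.159, 0.987, 0.0], [-0.0, 0.0, -1.0]]
ft_force: [-0.7, 0.9, -2.1]
grip_width: 0.0093
```

```bash
python3 - <<'E'
from h import *
s=status.observe(); print(toS(s["position"]),s["grip_width"],s["ft_force"])
save("wrist","pics/w25.png")
E
```

```text
[ -14.31294301 -129.49100662  175.2767547 ] 0.009297614876191261 [-0.67774341  0.8960369  -2.06745859]
```

View pics/w25.png

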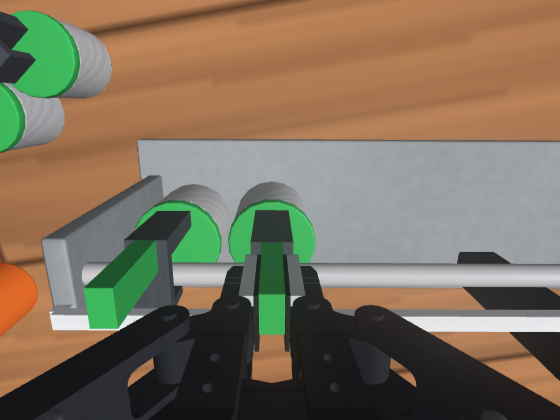

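Emit:
{"op": "play_rows", "data": {
  "targets": "0 0 0.001 0 0.95;0 0 0.001 0 0.75;0 0 0.0005 0 0.6;0 0 0.0005 0 0.6;0 0 -0.02 0 0.6"
}}

```text
time_s: 26.6
position: [0.5598, -0.1336, 0.1933]
tool_rot: [[-0.987, 0.158, -0.004], [0.158, 0.987, 0.002], [0.005, 0.001, -1.0]]
ft_force: [-0.5, -0.1, -0.6]
grip_width: 0.0344
```

Emit:
{"op": "play_rows", "data": {
  "targets": "0 0 -0.025 0 0.6;0 0 -0.05 0 0.6;0.02 -0.03 -0.05 0 0.58;0.04 -0.07 -0.05 0 0.55;0.05 -0.12 -0.05 0 0.55"
}}

```text
time_s: 27.1
position: [0.4917, -0.2437, 0.2459]
tool_rot: [[-0.988, 0.156, 0.001], [0.156, 0.988, -0.0], [-0.001, -0.0, -1.0]]
ft_force: [0.6, 0.4, -0.1]
grip_width: 0.0382
```

```bash
python3 - <<'E'
from h import *
s=status.observe(); print(toS(s["position"]),s["grip_width"],s["ft_force"],s["q"])
E
python3 pot.py w26
```

```text
[ -65.13611004 -248.37862647  245.90995363] 0.038183930950257426 [ 0.56529505  0.42169986 -0.09940437] [-3.87340916e+01  2.10941149e+01  7.30028104e+01  1.13234416e-02
  8.58609449e+01 -1.19771260e+02]
[ 0.49169241 -0.24370562  0.24590995] [ 6.96917105e-04 -3.06323240e-04 -9.99999710e-01]
green 0.05 [240. 120.] 1226 c [ 0.432  -0.2626  0.0607] S [-121.1 -276.6   60.7] [array([ 0.4347, -0.2742]), np.float64(0.0269)] [array([ 0.434, -0.265]), array([0.053, 0.034]), np.float64(3.087)]
green 0.05 [209. 143.] 175 c [ 0.4478 -0.2937  0.0607] S [-100.5 -304.8   60.7] [array([ 0.4483, -0.2925]), np.float64(0.0139)] [array([ 0.449, -0.293]), array([0.027, 0.006]), np.float64(32.162)]
green 0.05 [189. 163.] 1527 c [ 0.4627 -0.3161  0.0607] S [ -82.2 -324.5   60.7] [array([ 0.4657, -0.3251]), np.float64(0.027)] [array([ 0.464, -0.317]), array([0.054, 0.036]), np.float64(14.174)]
green 0.115 [198. 117.] 696 c [ 0.4227 -0.2806  0.1503] S [-127.4 -295.7  150.3] [array([ 0.4233, -0.2823]), np.float64(0.0092)] [array([ 0.423, -0.282]), array([0.016, 0.01 ]), np.float64(32.065)]
green 0.115 [135. 176
[... 946 characters left out ...]
float64(42.707)]
green 0.153 [359. 273.] 57 c [ 0.5419 -0.19    0.1663] S [ -24.1 -187.4  166.3] [array([ 0.5421, -0.1901]), np.float64(0.004)] [array([ 0.542, -0.19 ]), array([0.008, 0.001]), np.float64(78.38)]
green 0.153 [439. 280.] 168 c [ 0.5556 -0.1352  0.1665] S [ -19.3 -131.1  166.5] [array([ 0.5589, -0.1332]), np.float64(0.009)] [array([ 0.556, -0.136]), array([0.009, 0.018]), np.float64(45.9)]
plate [222. 131.] 963 [ 0.4358 -0.2725  0.1117] S [-115.8 -285.7  111.7] [array([ 0.4327, -0.2762]), array([0.0385, 0.0201]), np.float64(32.2507)]
plate [167. 179.] 953 [ 0.4661 -0.323   0.1114] S [ -77.8 -330.7  111.4] [array([ 0.4643, -0.3275]), array([0.0389, 0.0205]), np.float64(42.6386)]
```

View pics/w26.png

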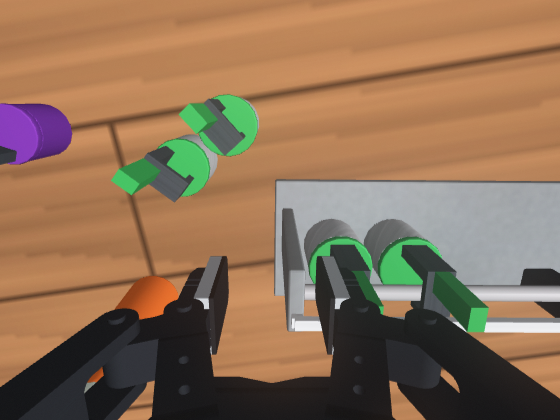

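```bash
python3 - <<'E'
from h import *
go([.4238,-.2825,.22],-58)
E
```

```text
shift [ 0.0599 -0.0417  0.0256] turn rad 2.4204 cur yaw 80.68 q [ -39.4   21.3   72.8   -0.2   85.8 -120.1] t 27.15
```

Emit:
{"op": "play_rows", "data": {
  "targets": "0 0 0 0.14 0.55;0 0 0 0.28 0.55;0 0 0 0.42 0.55;0 0 0 0.56 0.55;0 0 0 0.7 0.55"
}}

```text
time_s: 27.65
position: [0.4928, -0.2438, 0.2453]
tool_rot: [[-0.649, 0.761, 0.0], [0.761, 0.649, -0.0], [-0.0, 0.0, -1.0]]
ft_force: [-0.5, -0.1, 0.3]
grip_width: 0.0386
```

Emit:
{"op": "play_rows", "data": {
  "targets": "0 0 0 0.14 0.55;0 0 0 0.28 0.55;0 0 0 0.42 0.55;0 0 0 0.56 0.55;0 0 0 0.7 0.55"
}}

```text
time_s: 28.15
position: [0.4929, -0.2437, 0.2453]
tool_rot: [[-0.006, 1.0, 0.0], [1.0, 0.006, -0.0], [-0.0, 0.0, -1.0]]
ft_force: [0.8, -0.0, 0.4]
grip_width: 0.0388
```

Emit:
{"op": "play_rows", "data": {
  "targets": "0 0 0 0.14 0.55;0 0 0 0.28 0.55;0 0 0 0.42 0.55;0 0 0 0.56 0.55;0 0 0 0.7 0.55"
}}

```text
time_s: 28.65
position: [0.4928, -0.2438, 0.2453]
tool_rot: [[0.639, 0.769, 0.0], [0.769, -0.639, -0.0], [0.0, 0.0, -1.0]]
ft_force: [-0.6, 0.0, 0.3]
grip_width: 0.0385
```

```bash
python3 - <<'E'
from h import *
go([.4238,-.2825,.2],-58)
E
```

```text
shift [-0.0739 -0.0283  0.0453] turn rad 0.3186 cur yaw -39.74 q [-38.7  21.2  72.9   0.   85.9   1.1] t 28.65
```

Emit:
{"op": "play_rows", "data": {
  "targets": "-0.02 -0.008 0.01 0.14 0.55;-0.04 -0.015 0.025 0.28 0.55;-0.06 -0.022 0.04 0.3186 0.55;-0.0739 -0.0283 0.0453 0.3186 0.55;-0.0739 -0.0283 0.0453 0.3186 0.55"
}}

```text
time_s: 29.15
position: [0.4228, -0.2834, 0.1997]
tool_rot: [[0.845, 0.534, -0.001], [0.534, -0.845, 0.001], [-0.0, -0.001, -1.0]]
ft_force: [0.4, -0.3, 0.7]
grip_width: 0.0385
```

```bash
python3 pot.py w27 | cut -c1-260; python3 - <<'E'
from h import *
go([.4238,-.2825,.123],-58)
E
```

```text
[ 0.42282787 -0.28340697  0.19968826] [-9.00022865e-04  7.83725676e-04 -9.99999288e-01]
green 0.05 [271. 171.] 2055 c [ 0.4398 -0.2719  0.0606] S [-111.9 -284.4   60.6] [array([ 0.435 , -0.2748]), np.float64(0.0271)] [array([ 0.437, -0.274]), array([0.05 , 0.053]), np.float64(31.178)]
green 0.05 [336. 172.] 1997 c [ 0.4673 -0.3169  0.0606] S [ -77.6 -324.5   60.6] [array([ 0.4661, -0.3256]), np.float64(0.0271)] [array([ 0.468, -0.322]), array([0.046, 0.054]), np.float64(62.434)]
green 0.115 [270. 229.] 790 c [ 0.4259 -0.2807  0.15  ] S [-124.2 -295.3  150. ] [array([ 0.4232, -0.2824]), np.float64(0.0092)] [array([ 0.423, -0.282]), array([0.016, 0.01 ]), np.float64(31.532)]
green 0.115 [374. 230.] 1208 c [ 0.4568 -0.3325  0.1468] S [ -85.5 -341.6  146.8] [array([ 0.4556, -0.3354]), np.float64(0.0098)] [array([ 0.456, -0.335]), array([0.017, 0.01 ]), np.float64(42.855)]
green 0.153 [270. 238.] 501 c [ 0.4238 -0.282   0.1583] S [-126.  -297.   158.3] [array([ 0.4231, -0.2825]), np.float64(0.0091)] [array([ 0.423, -0.282]), array([0.016, 0.009]), np.float64(32.338)]
green 0.153 [381. 239
[... 175 characters left out ...]
]
plate [302.  19.] 98 [ 0.5344 -0.2342  0.1106] S [ -24.5 -232.3  110.6] [array([ 0.5358, -0.2357]), array([0.0075, 0.0156]), np.float64(34.2413)]
plate [357. 191.] 1338 [ 0.4673 -0.3231  0.1114] S [ -76.6 -330.6  111.4] [array([ 0.4641, -0.3276]), array([0.0392, 0.0203]), np.float64(42.6303)]
plate [270. 191.] 1322 [ 0.4365 -0.274   0.1116] S [-114.8 -287.1  111.6] [array([ 0.4328, -0.2765]), array([0.0392, 0.0196]), np.float64(31.7433)]
plate [485. 334.] 233 [ 0.4287 -0.472   0.1097] S [ -91.  -483.8  109.7] [array([ 0.4276, -0.4729]), array([0.0072, 0.0156]), np.float64(63.3637)]
shift [ 0.0004 -0.0007  0.0773] turn rad 0.0057 cur yaw -57.68 q [-47.1  19.3  83.7   0.   77.   10.6] t 29.2
```

View pics/w27.png

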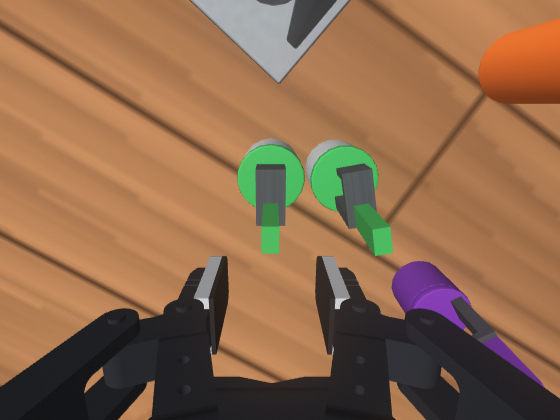

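Emit:
{"op": "play_rows", "data": {
  "targets": "0.0004 -0.0005 0.02 0.005 0.65;0.0004 -0.0005 0.05 0.005 0.68;0.0004 -0.0005 0.077 0.005 0.68;0.0004 -0.0005 0.077 0.005 0.8;0.0004 -0.0005 0.077 0.005 0.95"
}}

```text
time_s: 29.7
position: [0.4249, -0.2824, 0.1239]
tool_rot: [[0.847, 0.532, 0.001], [0.532, -0.847, -0.001], [0.0, 0.001, -1.0]]
ft_force: [0.9, 0.1, -0.9]
grip_width: 0.0091
```

Emit:
{"op": "play_rows", "data": {
  "targets": "0 0 0 0 0.95;0 0 0 0 0.95;0 0 0 0 0.95"
}}

```text
time_s: 30.0
position: [0.4243, -0.2825, 0.1237]
tool_rot: [[0.848, 0.531, 0.001], [0.531, -0.848, -0.001], [0.0, 0.001, -1.0]]
ft_force: [-0.1, 0.3, -1.7]
grip_width: 0.0091
```

Emit:
{"op": "play_rows", "data": {
  "targets": "0 0 -0.01 0 0.95;0 0 -0.03 0 0.95;0 0 -0.055 0 0.95;0 0 -0.0755 0 0.95;0 0 -0.0755 0 0.95"
}}

```text
time_s: 30.5
position: [0.4249, -0.2831, 0.2016]
tool_rot: [[0.848, 0.531, 0.004], [0.531, -0.848, -0.005], [0.001, 0.006, -1.0]]
ft_force: [-0.2, -0.3, -1.8]
grip_width: 0.0089
```

```bash
python3 - <<'E'
from h import *
s=status.observe(); print(s["position"],s["grip_width"],s["ft_force"])
save("wrist","pics/w28.png")
go(S(-110,-20,198.5),YY-180);go(S(-100,130,198.5),YY-180)
E
```

```text
[ 0.42486456 -0.28314855  0.20160738] 0.008911573577105905 [-0.18181844 -0.32610967 -1.75279105]
shift [ 0.1944 -0.1986  0.0007] turn rad 0.719 cur yaw -57.95 q [-47.   19.2  83.9   0.   76.7  11. ] t 30.55
shift [ 0.3007 -0.3049  0.0004] turn rad 0.719 cur yaw -57.95 q [-47.   19.2  83.9   0.   76.7  11. ] t 30.55
```

View pics/w28.png

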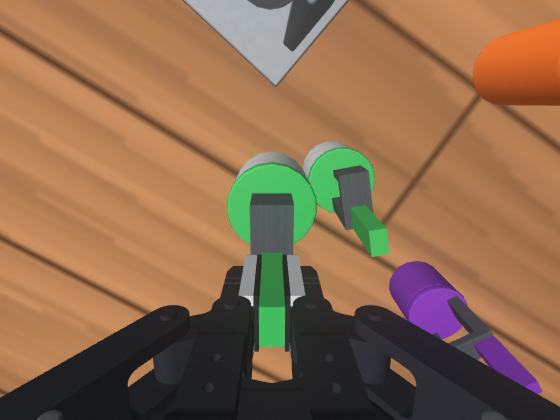

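Emit:
{"op": "play_rows", "data": {
  "targets": "0.02 -0.02 0 0.1 0.95;0.05 -0.05 0 0.22 0.95;0.08 -0.08 0 0.34 0.95;0.11 -0.11 0 0.46 0.95;0.14 -0.14 0 0.58 0.95"
}}

```text
time_s: 31.05
position: [0.468, -0.0875, 0.1973]
tool_rot: [[1.0, -0.026, -0.002], [-0.026, -1.0, 0.001], [-0.002, -0.001, -1.0]]
ft_force: [0.6, -0.8, -1.5]
grip_width: 0.0091
```

```bash
python3 - <<'E'
from h import *
go(S(-100,130,198.5),YY-180)
E
```

```text
shift [ 0.0436 -0.2242 -0.0011] turn rad 0.1335 cur yaw -91.5 q [-24.9  16.2  88.9   0.   75.   66.6] t 31.05
```

Emit:
{"op": "play_rows", "data": {
  "targets": "0.008 -0.04 -0.001 0.07 0.95;0.016 -0.085 -0.001 0.1335 0.95;0.025 -0.13 -0.001 0.1335 0.95;0.034 -0.175 -0.001 0.1335 0.95;0.0436 -0.215 -0.001 0.1335 0.95"
}}

```text
time_s: 31.55
position: [0.5159, 0.1269, 0.1982]
tool_rot: [[0.988, -0.153, -0.002], [-0.153, -0.988, 0.0], [-0.002, 0.0, -1.0]]
ft_force: [0.2, -0.5, -1.6]
grip_width: 0.0092
```

Emit:
{"op": "play_rows", "data": {
  "targets": "0 -0.009 0 0 0.95;0 -0.009 0 0 0.95"
}}

```text
time_s: 31.75
position: [0.5173, 0.1347, 0.1982]
tool_rot: [[0.989, -0.151, -0.002], [-0.151, -0.989, -0.0], [-0.002, 0.0, -1.0]]
ft_force: [-0.5, -0.8, -2.0]
grip_width: 0.0094
```

```bash
python3 - <<'E'
from h import *
s=status.observe(); print(toS(s["position"]),s["grip_width"],s["ft_force"])
go(S(-40,130,199),YY-180)
save("wrist","pics/w29.png"); save("side","pics/s29.png")
a=cv2.imread('pics/s29.png')[100:300,140:340];cv2.imwrite('pics/s29c.png',cv2.resize(a,None,fx=3,fy=3,interpolation=cv2.INTER_CUBIC))
E
```

```text
[-100.00677917  129.2723632   198.16977607] 0.009358981384798674 [-0.54867554 -0.849219   -2.03910733]
shift [ 0.06   -0.0003 -0.001 ] turn rad 0.0078 cur yaw -98.7 q [  1.9  21.9  80.   -0.   78.3 100.6] t 31.75
```

View pics/w29.png

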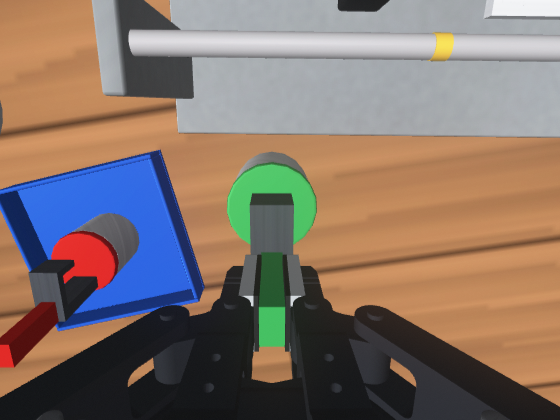

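View pics/s29c.png

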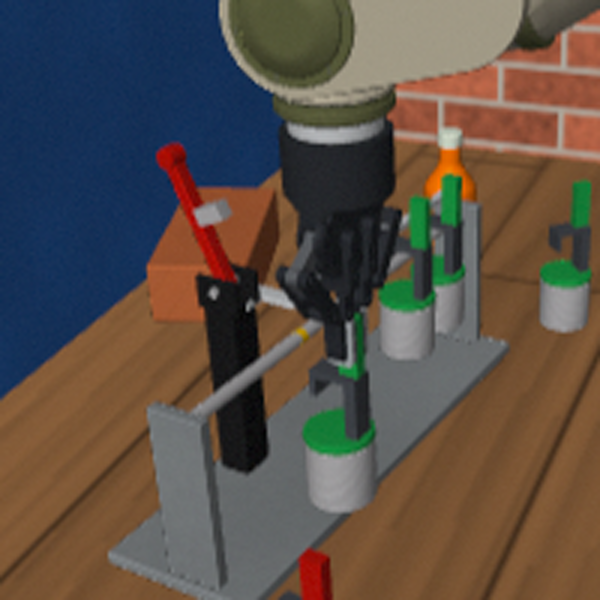

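Emit:
{"op": "play_rows", "data": {
  "targets": "0.015 0 -0.001 0.008 0.95;0.035 0 -0.001 0.008 0.95;0.05 0 -0.001 0.008 0.95;0.06 0 -0.001 0.008 0.95;0.06 0 -0.001 0.008 0.95"
}}

```text
time_s: 32.35
position: [0.5777, 0.1229, 0.2]
tool_rot: [[0.987, -0.164, -0.0], [-0.164, -0.987, -0.0], [-0.0, 0.0, -1.0]]
ft_force: [0.2, -0.7, -2.1]
grip_width: 0.0093
```

```bash
python3 - <<'E'
from h import *
s=status.observe(); print(toS(s["position"]),s["grip_width"],s["ft_force"])
go(S(-14,130,199),YY-180)
save("wrist","pics/w30.png")
E
```

```text
[-38.47097903 127.28176257 199.96350141] 0.0092570830020524 [ 0.24242638 -0.72550369 -2.11358018]
shift [ 0.0245 -0.0028  0.001 ] turn rad -0.0046 cur yaw -99.41 q [  0.5  27.2  70.7  -0.   82.1 100. ] t 32.35
```

View pics/w30.png

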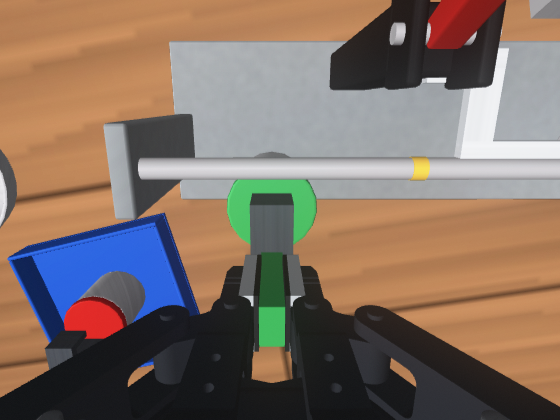

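Emit:
{"op": "play_rows", "data": {
  "targets": "0.008 -0.001 0.001 -0.0046 0.95;0.016 -0.0025 0.001 -0.0046 0.95;0.025 -0.0025 0.001 -0.0046 0.95;0.025 -0.0025 0.001 -0.0046 0.95;0.025 -0.0025 0.001 -0.0046 0.95"
}}

```text
time_s: 32.9
position: [0.6022, 0.1228, 0.1992]
tool_rot: [[0.988, -0.157, -0.0], [-0.157, -0.988, 0.0], [-0.0, 0.0, -1.0]]
ft_force: [0.0, 0.2, -1.0]
grip_width: 0.0091
```

```bash
python3 - <<'E'
from h import *
s=status.observe(); print(toS(s["position"]),s["grip_width"],s["ft_force"])
go(S(-14,130,175.5),YY-180)
save("wrist","pics/w31.png")
E
```

```text
[-14.24675651 131.07043996 199.20261534] 0.009089708313850944 [ 0.01747558  0.2231155  -0.97397563]
shift [0.0003 0.0011 0.0237] turn rad 0.002 cur yaw -99.03 q [ 0.5 29.7 66.5  0.  83.8 99.5] t 32.9
```

View pics/w31.png

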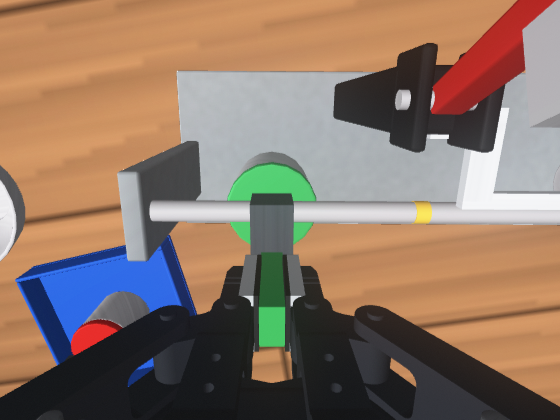

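Emit:
{"op": "play_rows", "data": {
  "targets": "0 0 0.01 0 0.95;0 0 0.018 0 0.95;0 0 0.022 0 0.95;0 0 0.0237 0 0.95;0 0 0.0237 0 0.95"
}}

```text
time_s: 33.45
position: [0.6021, 0.1228, 0.1755]
tool_rot: [[0.988, -0.157, -0.0], [-0.157, -0.988, 0.0], [-0.0, 0.0, -1.0]]
ft_force: [0.2, 0.2, -1.9]
grip_width: 0.0095
```

```bash
python3 - <<'E'
from h import *
s=status.observe(); print(toS(s["position"]),s["grip_width"],s["ft_force"])
go(S(-14,-71.5,175.8),YY-180)
save("wrist","pics/w32.png");save("side","pics/s32.png")
a=cv2.imread('pics/s32.png')[100:300,140:340];cv2.imwrite('pics/s32c.png',cv2.resize(a,None,fx=3,fy=3,interpolation=cv2.INTER_CUBIC))
E
```

```text
[-14.36727494 131.03084996 175.47106082] 0.009450776951939827 [ 0.22015005  0.15445427 -1.87199674]
shift [-0.      0.2025 -0.0003] turn rad 0.002 cur yaw -99.03 q [ 0.5 30.7 68.7  0.  80.6 99.5] t 33.45
```

View pics/s32c.png

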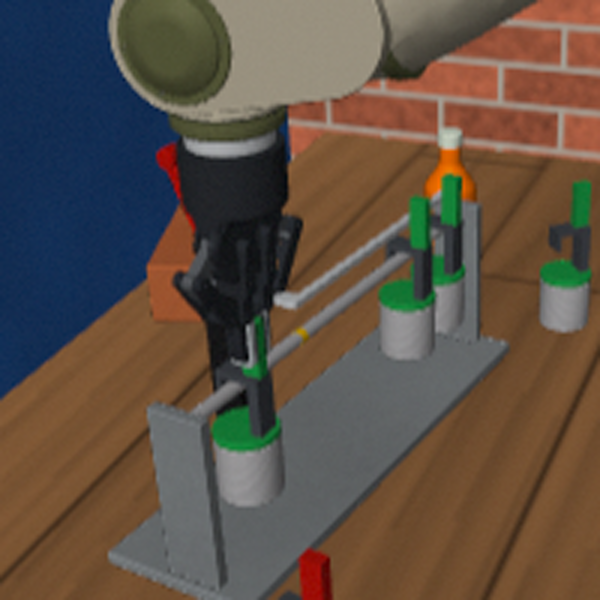

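View pics/w32.png

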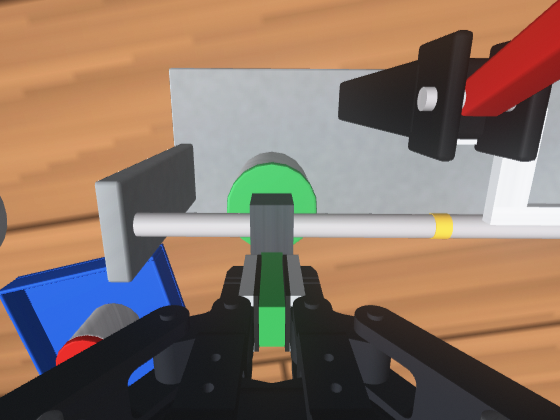

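Emit:
{"op": "play_rows", "data": {
  "targets": "0 0.01 -0.0006 0.002 0.95;0 0.025 -0.0006 0.002 0.95;0 0.042 -0.0006 0.002 0.95;0 0.06 -0.0006 0.002 0.95;0 0.08 -0.0006 0.002 0.95"
}}

```text
time_s: 34.05
position: [0.5892, 0.0418, 0.1764]
tool_rot: [[0.987, -0.16, 0.0], [-0.16, -0.987, -0.0], [0.0, 0.0, -1.0]]
ft_force: [0.4, -0.0, -1.3]
grip_width: 0.0094
```

Emit:
{"op": "play_rows", "data": {
  "targets": "0 0.02 0 0 0.95;0 0.045 0 0 0.95;0 0.07 0 0 0.95;0 0.09 0 0 0.95;0 0.1 0 0 0.95"
}}

```text
time_s: 34.55
position: [0.5731, -0.0576, 0.1765]
tool_rot: [[0.987, -0.161, 0.0], [-0.161, -0.987, -0.0], [0.0, 0.0, -1.0]]
ft_force: [-0.2, 0.2, -1.8]
grip_width: 0.009
```

```bash
python3 - <<'E'
from h import *
s=status.observe(); print(toS(s["position"]),s["grip_width"],s["ft_force"])
go(S(-14,-71,175.2),YY-180)
save("wrist","pics/w33.png")
E
```

```text
[-14.35043003 -51.74309048 176.46618024] 0.009004893368204245 [-0.21053013  0.16270412 -1.8234144 ]
shift [0.0004 0.0193 0.0013] turn rad -0.0026 cur yaw -99.29 q [-17.5  26.9  75.4  -0.   77.7  81.8] t 34.55
```

View pics/w33.png

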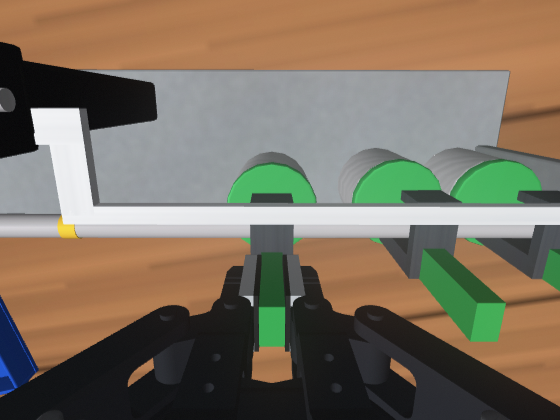

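Emit:
{"op": "play_rows", "data": {
  "targets": "0 0.01 0 0 0.95;0 0.016 0 0 0.95;0 0.0195 0.0013 0 0.95;0 0.0195 0.0018 0 0.95;0 0.0195 0.0018 0 0.95"
}}

```text
time_s: 35.1
position: [0.5706, -0.0738, 0.1744]
tool_rot: [[0.987, -0.159, -0.0], [-0.159, -0.987, 0.0], [-0.0, -0.0, -1.0]]
ft_force: [0.7, 0.0, -1.2]
grip_width: 0.0096
```

```bash
python3 - <<'E'
from h import *
s=status.observe(); print(toS(s["position"]),s["grip_width"],s["ft_force"])
save("wrist","pics/w34.png")
E
```

```text
[-14.20578259 -68.08537602 174.35301504] 0.009606991829726231 [ 0.74077413  0.03135257 -1.22462185]
```

View pics/w34.png

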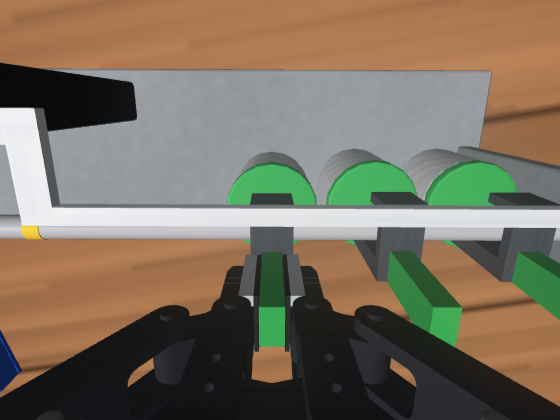

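Emit:
{"op": "play_rows", "data": {
  "targets": "0 0 0.0003 0 0.95;0 0 0 0 0.75;0 0 0 0 0.6;0 0 0 0 0.6;0 0 -0.02 0 0.6"
}}

```text
time_s: 35.65
position: [0.5697, -0.0739, 0.1927]
tool_rot: [[0.987, -0.159, -0.005], [-0.159, -0.987, 0.002], [-0.005, -0.001, -1.0]]
ft_force: [0.2, -0.4, -0.3]
grip_width: 0.0343
```

Emit:
{"op": "play_rows", "data": {
  "targets": "0 0 -0.025 0 0.6;0 0 -0.05 0 0.6;-0.04 0.02 -0.05 -0.1 0.58;-0.08 0.05 -0.05 -0.22 0.55;-0.11 0.08 -0.05 -0.36 0.55"
}}

```text
time_s: 36.15
position: [0.4477, -0.1354, 0.2448]
tool_rot: [[0.979, 0.204, 0.0], [0.204, -0.979, -0.0], [0.0, 0.0, -1.0]]
ft_force: [-0.2, -0.4, -0.3]
grip_width: 0.0381
```

```bash
python3 - <<'E'
from h import *
s=status.observe(); print(toS(s["position"]),s["grip_width"],s["ft_force"])
save("side","pics/s35.png")
a=cv2.imread('pics/s35.png')[100:300,140:380];cv2.imwrite('pics/s35c.png',cv2.resize(a,None,fx=3,fy=3,interpolation=cv2.INTER_CUBIC))
go([.4575,-.3348,.205],-47.1)
E
```

```text
[-125.77693517 -148.43363909  244.79452696] 0.03812720521918269 [-0.217848   -0.35645437 -0.33727194]
shift [-0.0293  0.1949  0.0402] turn rad -0.5332 cur yaw -77.65 q [-31.8  12.7  85.4  -0.1  81.9  45.9] t 36.2
```

View pics/s35c.png

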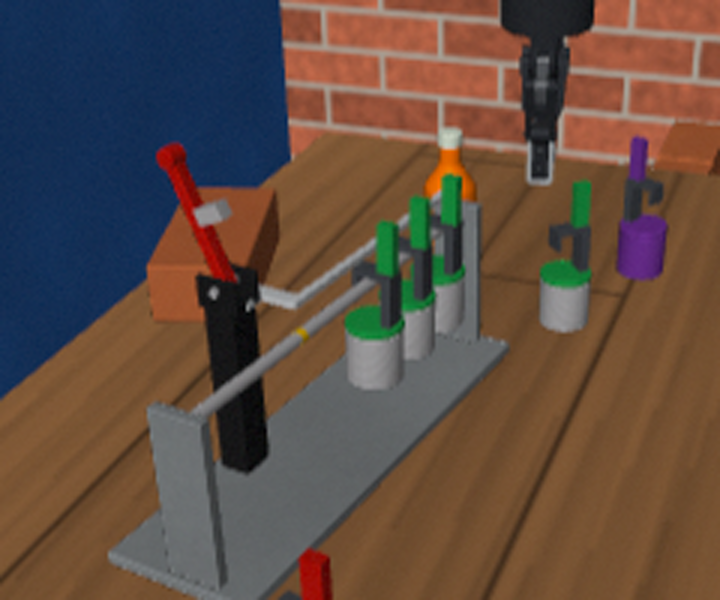

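Emit:
{"op": "play_rows", "data": {
  "targets": "-0.006 0.04 0 -0.12 0.55;-0.012 0.08 0 -0.24 0.55;-0.018 0.12 0.01 -0.36 0.55;-0.024 0.16 0.02 -0.48 0.55;-0.0293 0.1949 0.03 -0.5332 0.55"
}}

```text
time_s: 36.7
position: [0.4594, -0.3344, 0.2142]
tool_rot: [[0.741, 0.671, 0.0], [0.671, -0.741, -0.001], [-0.0, 0.001, -1.0]]
ft_force: [1.7, -0.2, 0.4]
grip_width: 0.0378
```

Emit:
{"op": "play_rows", "data": {
  "targets": "0 0 0.01 0 0.55;0 0 0.01 0 0.55"
}}

```text
time_s: 36.9
position: [0.459, -0.3321, 0.203]
tool_rot: [[0.745, 0.667, -0.002], [0.667, -0.745, 0.003], [0.0, -0.003, -1.0]]
ft_force: [-0.7, -0.4, 0.3]
grip_width: 0.0386
```

```bash
python3 pot.py w36 | cut -c1-260; python3 - <<'E'
from h import *
go([.4575,-.3348,.1235],-47.1)
E
```

```text
[ 0.45895539 -0.33207217  0.20296783] [-0.00203756  0.00255738 -0.99999465]
green 0.05 [272. 177.] 2017 c [ 0.4707 -0.322   0.0606] S [ -73.4 -329.    60.6] [array([ 0.4663, -0.3258]), np.float64(0.0271)] [array([ 0.468, -0.325]), array([0.05 , 0.053]), np.float64(41.669)]
green 0.115 [272. 235.] 780 c [ 0.4583 -0.3332  0.1497] S [ -83.9 -342.   149.7] [array([ 0.4558, -0.3354]), np.float64(0.0093)] [array([ 0.456, -0.335]), array([0.017, 0.01 ]), np.float64(42.131)]
green 0.153 [272. 244.] 485 c [ 0.4564 -0.3349  0.1584] S [ -85.5 -344.1  158.4] [array([ 0.4557, -0.3353]), np.float64(0.0092)] [array([ 0.456, -0.336]), array([0.017, 0.01 ]), np.float64(43.244)]
plate [250.  13.] 175 [ 0.5428 -0.2395  0.1106] S [ -15.4 -236.1  110.6] [array([ 0.543 , -0.2391]), array([0.008 , 0.0259]), np.float64(60.4914)]
plate [272. 198.] 1303 [ 0.4675 -0.3248  0.1116] S [ -76.1 -332.3  111.6] [array([ 0.4642, -0.3277]), array([0.0393, 0.0198]), np.float64(42.5958)]
shift [-0.0036  0.0013  0.0806] turn rad -0.0172 cur yaw -48.08 q [-47.8  24.7  74.3   0.   81.1   0.3] t 36.95
```

View pics/w36.png

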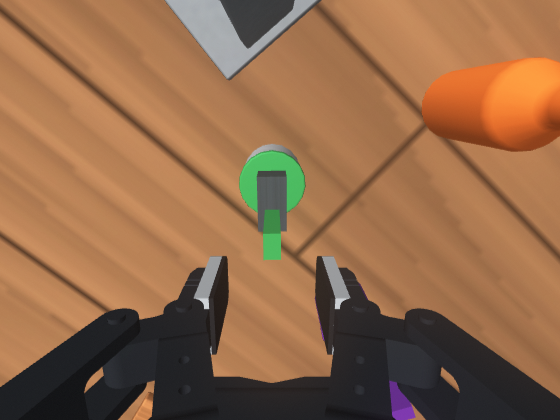

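Emit:
{"op": "play_rows", "data": {
  "targets": "-0.0036 0.0005 0.02 -0.015 0.6;-0.0036 0.0005 0.05 -0.015 0.6;-0.0036 0.0005 0.0805 -0.015 0.6;-0.0036 0.0005 0.0805 -0.015 0.8;-0.0036 0.0005 0.0805 -0.015 0.95"
}}

```text
time_s: 37.45
position: [0.4577, -0.3346, 0.1254]
tool_rot: [[0.733, 0.68, 0.001], [0.68, -0.733, -0.001], [0.0, 0.001, -1.0]]
ft_force: [-0.2, 0.3, -1.5]
grip_width: 0.009
```

Emit:
{"op": "play_rows", "data": {
  "targets": "0 0 0 0 0.95;0 0 0 0 0.95;0 0 0 0 0.95"
}}

```text
time_s: 37.75
position: [0.4574, -0.3352, 0.1249]
tool_rot: [[0.733, 0.68, 0.001], [0.68, -0.733, -0.001], [-0.0, 0.001, -1.0]]
ft_force: [-1.2, 0.0, -3.0]
grip_width: 0.0093
```

Emit:
{"op": "play_rows", "data": {
  "targets": "0 0 -0.01 0 0.95;0 0 -0.03 0 0.95;0 0 -0.055 0 0.95;0 0 -0.0755 0 0.95;0 0 -0.0755 0 0.95"
}}

```text
time_s: 38.25
position: [0.458, -0.336, 0.203]
tool_rot: [[0.734, 0.68, 0.004], [0.68, -0.734, -0.005], [-0.0, 0.007, -1.0]]
ft_force: [0.4, -1.1, -1.7]
grip_width: 0.0091
```

```bash
python3 - <<'E'
from h import *
s=status.observe(); print(s["position"],s["grip_width"],s["ft_force"])
save("wrist","pics/w37.png")
go(S(-115,-180,198.5),YY-180);go(S(-100,130,198.5),YY-180)
E
```

```text
[ 0.45795776 -0.33597339  0.20302724] 0.009107875323210557 [ 0.44100504 -1.11505414 -1.65263415]
shift [ 0.1106 -0.1254  0.0019] turn rad 0.9069 cur yaw -47.19 q [-48.2  24.8  74.7  -0.   80.3  -1. ] t 38.3
shift [ 0.364  -0.3046  0.0014] turn rad 0.9069 cur yaw -47.19 q [-48.2  24.8  74.7  -0.   80.3  -1. ] t 38.3
```

View pics/w37.png

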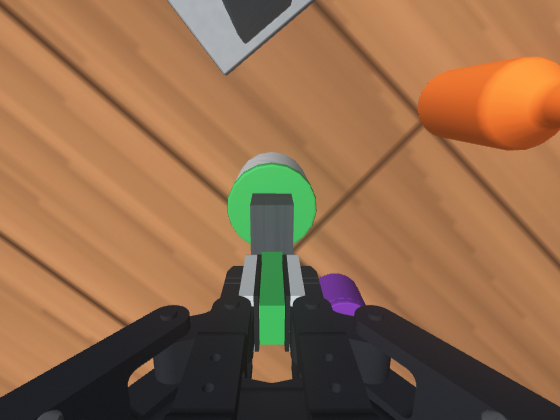

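Emit:
{"op": "play_rows", "data": {
  "targets": "0.015 -0.02 0 0.14 0.95;0.035 -0.045 0 0.28 0.95;0.06 -0.07 0 0.42 0.95;0.085 -0.097 0 0.56 0.95;0.1106 -0.1254 0 0.7 0.95"
}}

```text
time_s: 38.8
position: [0.4524, -0.1664, 0.1983]
tool_rot: [[0.999, 0.041, -0.002], [0.041, -0.999, 0.001], [-0.002, -0.001, -1.0]]
ft_force: [1.0, 0.0, -1.8]
grip_width: 0.0092
```

```bash
python3 - <<'E'
from h import *
go(S(-100,130,200),YY-180)
E
```

```text
shift [ 0.0773 -0.2989 -0.0014] turn rad 0.2006 cur yaw -87.65 q [-34.3  16.7  87.9   0.   75.4  53.3] t 38.8
```

Emit:
{"op": "play_rows", "data": {
  "targets": "0.01 -0.04 -0.001 0.1 0.95;0.02 -0.08 -0.001 0.2 0.95;0.031 -0.12 -0.001 0.2 0.95;0.041 -0.16 -0.001 0.2 0.95;0.052 -0.2 -0.001 0.2 0.95"
}}

```text
time_s: 39.3
position: [0.495, 0.0361, 0.1995]
tool_rot: [[0.988, -0.152, -0.002], [-0.152, -0.988, 0.0], [-0.002, 0.0, -1.0]]
ft_force: [0.9, -0.7, -2.9]
grip_width: 0.0091
```

```bash
python3 - <<'E'
from h import *
s=status.observe(); print(s["grip_width"])
go(S(-100,130,200.5),YY-180)
E
```

```text
0.009110888834215791
shift [ 0.007  -0.1016 -0.001 ] turn rad 0.0068 cur yaw -98.76 q [-9.5 18.1 85.7 -0.  76.3 89.2] t 39.3
```

Emit:
{"op": "play_rows", "data": {
  "targets": "0.002 -0.035 -0.001 0.006 0.95;0.005 -0.07 -0.001 0.006 0.95;0.007 -0.095 -0.001 0.006 0.95;0.007 -0.1016 -0.001 0.006 0.95;0.007 -0.1016 -0.001 0.006 0.95"
}}

```text
time_s: 39.8
position: [0.5174, 0.1341, 0.2005]
tool_rot: [[0.988, -0.157, -0.002], [-0.157, -0.988, -0.0], [-0.002, 0.001, -1.0]]
ft_force: [0.2, -0.2, -1.9]
grip_width: 0.0091
```

```bash
python3 - <<'E'
from h import *
s=status.observe(); print(s["grip_width"],toS(s["position"]),s["ft_force"])
go(S(-40,130,200.5),YY-180)
save("wrist","pics/w38.png")
E
```

```text
0.009126655467660633 [-99.79955169 128.71479677 200.46941356] [ 0.15447375 -0.21431532 -1.8764019 ]
shift [ 0.0598 -0.0011 -0.0002] turn rad 0.0023 cur yaw -99.01 q [  1.8  21.7  79.8  -0.   78.6 100.8] t 39.8
```

View pics/w38.png

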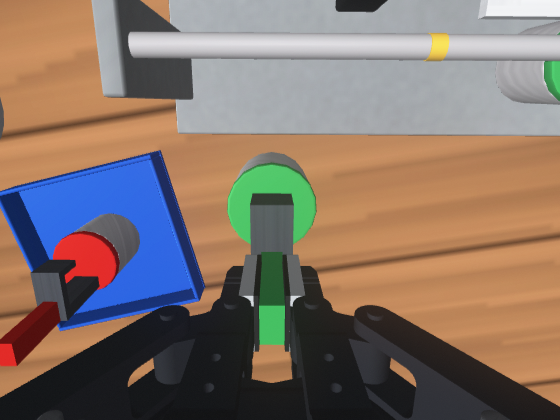

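Emit:
{"op": "play_rows", "data": {
  "targets": "0.015 0 0 0.002 0.95;0.035 0 0 0.002 0.95;0.05 0 0 0.002 0.95;0.06 -0.001 0 0.002 0.95;0.06 -0.001 0 0.002 0.95"
}}

```text
time_s: 40.35
position: [0.5779, 0.124, 0.201]
tool_rot: [[0.987, -0.162, -0.001], [-0.162, -0.987, -0.0], [-0.001, 0.0, -1.0]]
ft_force: [0.1, -0.1, -2.7]
grip_width: 0.0092
```

```bash
python3 - <<'E'
from h import *
s=status.observe(); print(s["grip_width"],toS(s["position"]),s["ft_force"])
go(S(-13.5,130,200.5),YY-180)
E
```

```text
0.009180909452756899 [-38.48955449 128.35201132 200.99310874] [ 0.11214721 -0.118177   -2.73031266]
shift [ 0.025  -0.0017  0.0005] turn rad -0.0027 cur yaw -99.3 q [ 0.6 27.2 70.5 -0.  82.3 99.9] t 40.35
```

Emit:
{"op": "play_rows", "data": {
  "targets": "0.008 -0.001 0 -0.002 0.95;0.016 -0.001 0 -0.002 0.95;0.025 -0.001 0 -0.002 0.95;0.025 -0.001 0 -0.002 0.95;0.025 -0.001 0 -0.002 0.95"
}}

```text
time_s: 40.85
position: [0.6021, 0.1222, 0.2013]
tool_rot: [[0.987, -0.158, -0.0], [-0.158, -0.987, 0.0], [-0.0, 0.0, -1.0]]
ft_force: [-0.6, -0.3, -2.3]
grip_width: 0.0091
```

```bash
python3 - <<'E'
from h import *
s=status.observe(); print(s["grip_width"],toS(s["position"]),s["ft_force"])
go(S(-13.5,130,176.5),YY-180)
save("wrist","pics/w39.png")
E
```

```text
0.009125358805612452 [-14.25552403 130.38076465 201.33252859] [-0.5538465  -0.28128634 -2.33385432]
shift [0.0008 0.0004 0.0248] turn rad 0.0009 cur yaw -99.09 q [ 0.4 29.5 66.4  0.  84.1 99.5] t 40.85
```

View pics/w39.png

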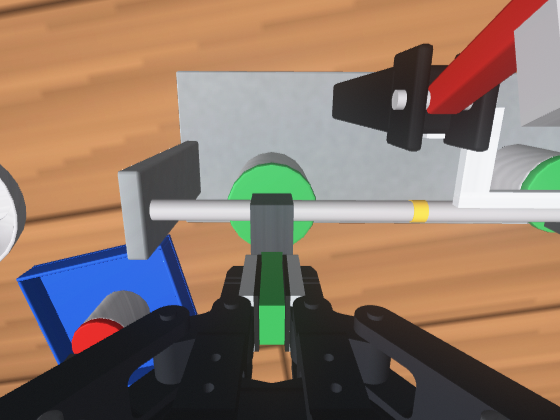

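Emit:
{"op": "play_rows", "data": {
  "targets": "0 0 0.01 0 0.95;0 0 0.018 0 0.95;0 0 0.022 0 0.95;0 0 0.0245 0 0.95;0 0 0.0245 0 0.95"
}}

```text
time_s: 41.4
position: [0.602, 0.1221, 0.1766]
tool_rot: [[0.987, -0.158, -0.001], [-0.158, -0.987, 0.0], [-0.001, 0.0, -1.0]]
ft_force: [0.4, 0.7, -2.1]
grip_width: 0.0092
```

```bash
python3 - <<'E'
from h import *
s=status.observe(); print(s["grip_width"],toS(s["position"]),s["ft_force"])
go(S(-13.5,-8,176.7),YY-180)
save("wrist","pics/w40.png")
E
```

```text
0.009225502374931959 [-14.36236876 130.36144142 176.60661338] [ 0.37643093  0.67654128 -2.09215956]
shift [ 7.000e-04  1.384e-01 -1.000e-04] turn rad 0.0009 cur yaw -99.09 q [ 0.4 30.6 68.7  0.  80.8 99.5] t 41.4
```

View pics/w40.png

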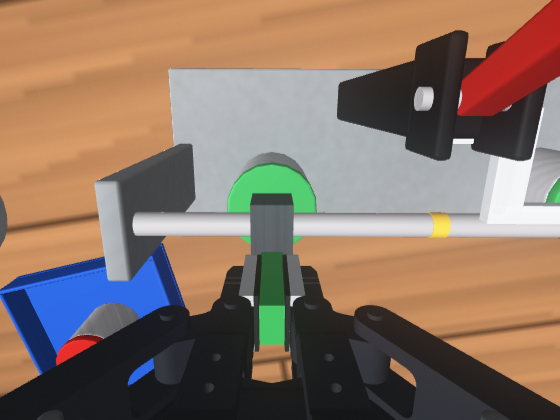

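Emit:
{"op": "play_rows", "data": {
  "targets": "0 0.01 -0.0006 0 0.95;0 0.025 -0.0006 0 0.95;0 0.042 -0.0006 0 0.95;0 0.06 -0.0006 0 0.95;0 0.08 -0.0006 0 0.95"
}}

```text
time_s: 41.95
position: [0.5891, 0.0412, 0.1778]
tool_rot: [[0.987, -0.159, 0.0], [-0.159, -0.987, -0.0], [0.0, 0.0, -1.0]]
ft_force: [0.3, 0.2, -2.8]
grip_width: 0.009
```

Emit:
{"op": "play_rows", "data": {
  "targets": "0 0.02 0 0 0.95;0 0.04 0 0 0.95;0 0.052 0 0 0.95;0 0.057 0 0 0.95;0 0.057 0.001 0 0.95"
}}

```text
time_s: 42.45
position: [0.5804, -0.0138, 0.1768]
tool_rot: [[0.987, -0.159, 0.0], [-0.159, -0.987, -0.0], [0.0, -0.0, -1.0]]
ft_force: [0.5, 0.3, -2.4]
grip_width: 0.0089
```

```bash
python3 - <<'E'
from h import *
s=status.observe(); print(s["grip_width"],toS(s["position"]),s["ft_force"])
save("wrist","pics/w41.png")
E
```

```text
0.00887796386405822 [-14.04660259  -7.32428482 176.78094133] [ 0.48687958  0.34571512 -2.3885389 ]
```

View pics/w41.png

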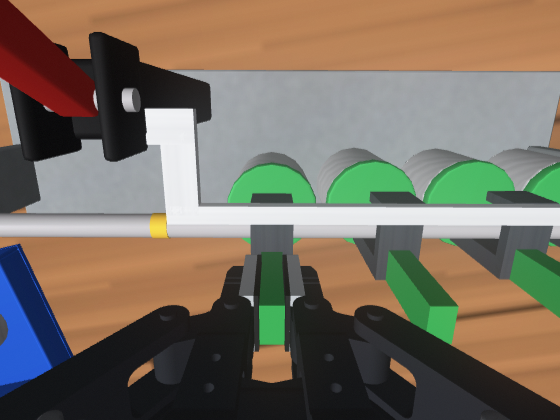

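Emit:
{"op": "play_rows", "data": {
  "targets": "0 0 0.0008 0 0.95;0 0 0.0008 0 0.75;0 0 0.0005 0 0.6;0 0 0.0005 0 0.6;0 0 -0.02 0 0.6"
}}

```text
time_s: 43.0
position: [0.5796, -0.0127, 0.1948]
tool_rot: [[0.987, -0.158, -0.005], [-0.158, -0.987, 0.001], [-0.005, -0.0, -1.0]]
ft_force: [0.6, 0.2, 0.3]
grip_width: 0.0344
```

Emit:
{"op": "play_rows", "data": {
  "targets": "0 0 -0.03 0 0.6;0 0 -0.065 0 0.6;0 0 -0.1 0 0.6;0 0 -0.13 0 0.5;0 0 -0.14 0 0.5"
}}

```text
time_s: 43.5
position: [0.581, -0.0131, 0.3401]
tool_rot: [[0.987, -0.158, 0.006], [-0.158, -0.987, -0.001], [0.006, 0.0, -1.0]]
ft_force: [-0.0, -0.3, -0.6]
grip_width: 0.0427
```

```bash
python3 - <<'E'
from h import *
s=status.observe(); print(s["grip_width"],toS(s["position"]),s["ft_force"])
go(S(109,60,335),YY-180)
save("side","pics/s42.png")
a=cv2.imread('pics/s42.png')[100:400,130:380];cv2.imwrite('pics/s42c.png',cv2.resize(a,None,fx=2,fy=2,interpolation=cv2.INTER_CUBIC))
E
```

```text
0.04265373137805523 [-13.64368147  -6.4782577  340.0767731 ] [-0.02649272 -0.26967859 -0.55607404]
shift [ 0.1227 -0.0663  0.0058] turn rad 0.0012 cur yaw -99.08 q [-13.   22.2  56.1   0.  101.4  86.1] t 43.5
```

View pics/s42c.png

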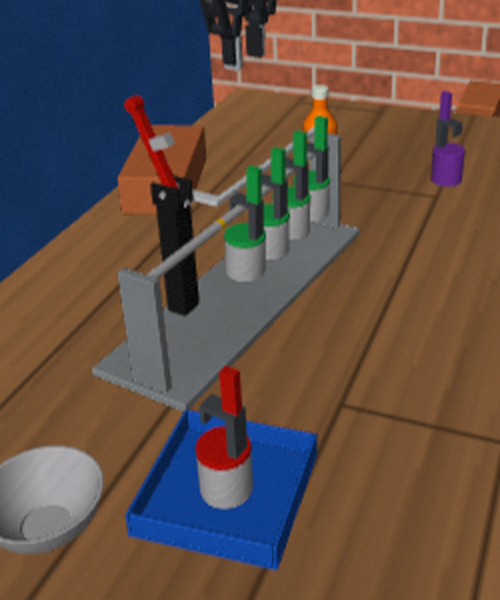

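All four green pots hang in the bay beyond the yellow band, with the used pot standing in the tray. Now the lever.

Emit:
{"op": "play_rows", "data": {
  "targets": "0.03 -0.016 0 0 0.4;0.06 -0.032 0 0 0.4;0.09 -0.05 0 0 0.4;0.1227 -0.0663 0.004 0 0.4;0.1227 -0.0663 0.004 0 0.4"
}}

```text
time_s: 44.05
position: [0.715, 0.0341, 0.326]
tool_rot: [[0.988, -0.157, -0.007], [-0.157, -0.988, 0.001], [-0.008, -0.0, -1.0]]
ft_force: [-0.6, -0.1, -1.8]
grip_width: 0.0507
```

```bash
python3 - <<'E'
from h import *
s=status.observe(); print(s["grip_width"],toS(s["position"]))
go(S(109,60,274),YY-180)
im=save("wrist","pics/w43.png");P=cloud(im,wristT(im,s))
hsv=cv2.cvtColor(im["pixels"],cv2.COLOR_RGB2HSV).astype(int); m=((hsv[...,0]<4)|(hsv[...,0]>176))&(hsv[...,1]>180)&(P[...,2]>.27)&(P[...,2]<.33)
q=P[m]; print(len(q),toS(q.mean(0)),[toS(v).round(1) for v in (q.min(0),q.max(0))])
E
```

```text
0.05069264360876976 [111.14194508  61.38810761 325.99307431]
shift [-0.0018  0.0014  0.052 ] turn rad 0.0025 cur yaw -99.0 q [ -6.7  39.9  27.2   0.  113.3  92.3] t 44.05
844 [105.84101319  60.32601548 301.30414578] [array([ 98.5,  50.1, 294.4]), array([111.8,  70.4, 304.2])]
```

View pics/w43.png

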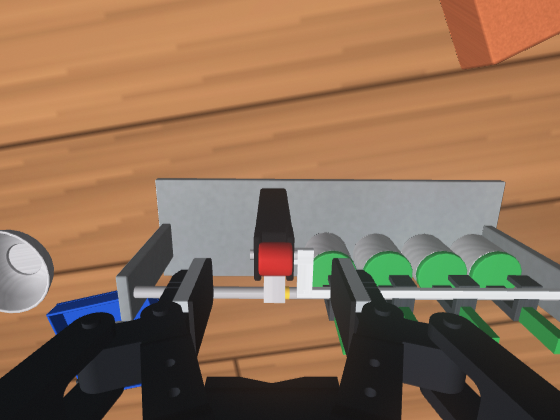

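Emit:
{"op": "play_rows", "data": {
  "targets": "-0.003 0.001 0.02 0 0.4;-0.003 0.001 0.04 0 0.4;-0.003 0.001 0.053 0 0.45;-0.003 0.001 0.053 0 0.7;-0.003 0.001 0.053 0 0.9",
  "force": 40
}}

```text
time_s: 44.6
position: [0.7085, 0.0323, 0.2804]
tool_rot: [[0.987, -0.158, 0.0], [-0.158, -0.987, 0.0], [0.0, -0.0, -1.0]]
ft_force: [-0.6, 10.9, -2.9]
grip_width: 0.0187
```

Emit:
{"op": "play_rows", "data": {
  "targets": "0 0 0 0 0.9;0 0 0 0 0.9;0 0 0 0 0.9"
}}

```text
time_s: 44.9
position: [0.7089, 0.0329, 0.2804]
tool_rot: [[0.988, -0.157, 0.001], [-0.157, -0.988, 0.001], [0.001, -0.001, -1.0]]
ft_force: [-0.6, 4.5, 0.5]
grip_width: 0.0171
```

```bash
python3 - <<'E'
from h import *
s=status.observe(); p=toS(s["position"]); print(s["grip_width"],p,s["ft_force"])
save("wrist","pics/w44.png")
for a in (1.8,1.6,1.4,1.2,1.0,.8,.6,.4,.2,.05,-.03):
    x=60-112*np.cos(a); z=190+112*np.sin(a)-19; d=s["tool_rot"].T@(S(x,60,z)-s["position"]); print(a,d.round(4))
E
```

```text
0.017091515152454776 [105.38861257  59.25822171 280.37738979] [-0.61209296  4.51206868  0.47526626]
1.8 [-0.0199 -0.0008  0.0003]
1.6 [-0.0421 -0.0008 -0.0026]
1.4 [-0.0644 -0.0008 -0.0011]
1.2 [-0.086  -0.0009  0.0049]
1.0 [-0.1059 -0.0009  0.015 ]
0.8 [-0.1234 -0.0009  0.0289]
0.6 [-0.1379 -0.0009  0.046 ]
0.4 [-0.1486 -0.0009  0.0656]
0.2 [-0.1552 -0.0009  0.087 ]
0.05 [-0.1573 -0.0009  0.1036]
-0.03 [-0.1574 -0.0009  0.1126]
```

View pics/w44.png

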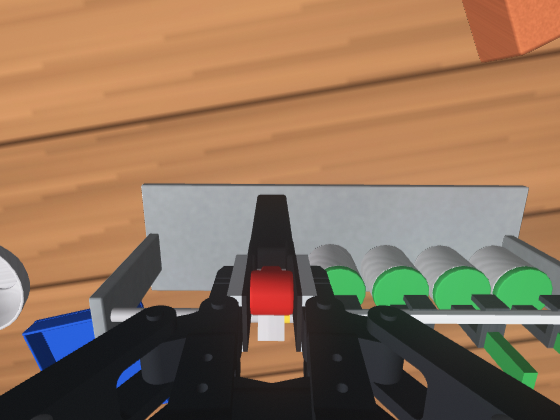

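Emit:
{"op": "play_rows", "data": {
  "targets": "-0.0212 -0.0005 -0.0072 0 0.9;-0.0433 -0.0008 -0.0101 0 0.9;-0.0656 -0.0008 -0.0085 0 0.9;-0.0872 -0.0008 -0.0025 0 0.9;-0.1071 -0.0008 0.0076 0 0.9"
}}

```text
time_s: 45.45
position: [0.604, 0.0503, 0.2743]
tool_rot: [[0.987, -0.158, 0.008], [-0.158, -0.987, -0.0], [0.008, -0.001, -1.0]]
ft_force: [6.0, 5.5, 2.2]
grip_width: 0.0168
```

```bash
python3 - <<'E'
from h import *
s=status.observe(); p=toS(s["position"]); print(s["grip_width"],p,s["ft_force"])
save("wrist","pics/w45.png")
E
```

```text
0.016805946043289485 [ -0.94728777  59.72299176 274.33912581] [5.99712688 5.46913668 2.24872785]
```

View pics/w45.png

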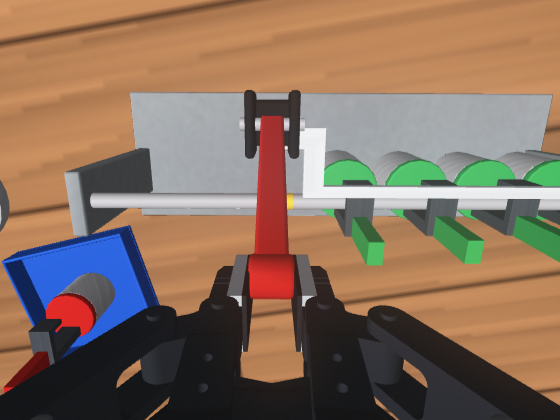

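Emit:
{"op": "play_rows", "data": {
  "targets": "-0.0175 0 0.0139 0 0.9;-0.0319 0 0.031 0 0.9;-0.0427 0 0.0506 0 0.9;-0.0493 0 0.072 0 0.9;-0.0514 0 0.0886 0 0.9"
}}

```text
time_s: 46.0
position: [0.5512, 0.059, 0.1837]
tool_rot: [[0.988, -0.158, -0.002], [-0.158, -0.988, 0.001], [-0.002, -0.001, -1.0]]
ft_force: [-8.8, 7.0, 6.4]
grip_width: 0.0171
```

Emit:
{"op": "play_rows", "data": {
  "targets": "0 0 0.004 0 0.9;0 0 0.008 0 0.9;0 0 0.009 0 0.9"
}}

```text
time_s: 46.3
position: [0.5511, 0.0591, 0.1744]
tool_rot: [[0.987, -0.158, -0.005], [-0.158, -0.987, 0.002], [-0.005, -0.001, -1.0]]
ft_force: [-13.4, 7.3, 5.7]
grip_width: 0.0172
```

```bash
python3 - <<'E'
from h import *
s=status.observe(); p=toS(s["position"]); print(s["grip_width"],p,s["ft_force"])
save("wrist","pics/w46.png")
E
```

```text
0.017174791165774916 [-54.64229574  59.97469489 174.40132996] [-13.41723893   7.25308961   5.70885047]
```

View pics/w46.png

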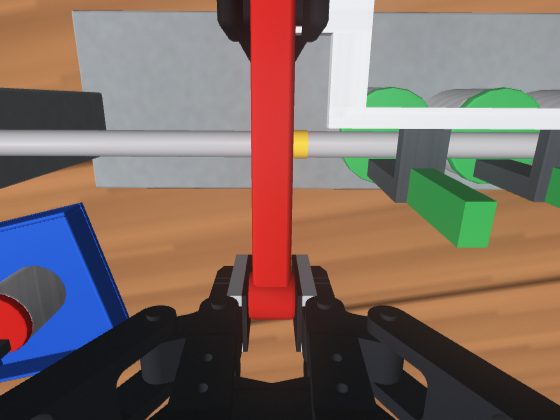

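Emit:
{"op": "play_rows", "data": {
  "targets": "0.0015 0 0.002 0 0.9;0.002 0 0.004 0 0.9;0.002 0 0.004 0 0.9"
}}

```text
time_s: 46.65
position: [0.5518, 0.059, 0.1698]
tool_rot: [[0.988, -0.157, -0.009], [-0.157, -0.988, 0.002], [-0.009, -0.001, -1.0]]
ft_force: [-16.7, 7.6, 3.4]
grip_width: 0.0173
```

```bash
python3 - <<'E'
from h import *
s=status.observe(); p=toS(s["position"]); print(s["grip_width"],p,s["ft_force"])
for n in ("scene","side"):
  im=save(n,f"pics/{n}47.png")
a=cv2.imread('pics/side47.png')[120:290,150:320];cv2.imwrite('pics/s47c.png',cv2.resize(a,None,fx=3.5,fy=3.5,interpolation=cv2.INTER_CUBIC))
E
```

```text
0.017270504829862605 [-53.92528753  59.99842575 169.84133457] [-16.66475293   7.6219286    3.41799059]
```

View pics/s47c.png

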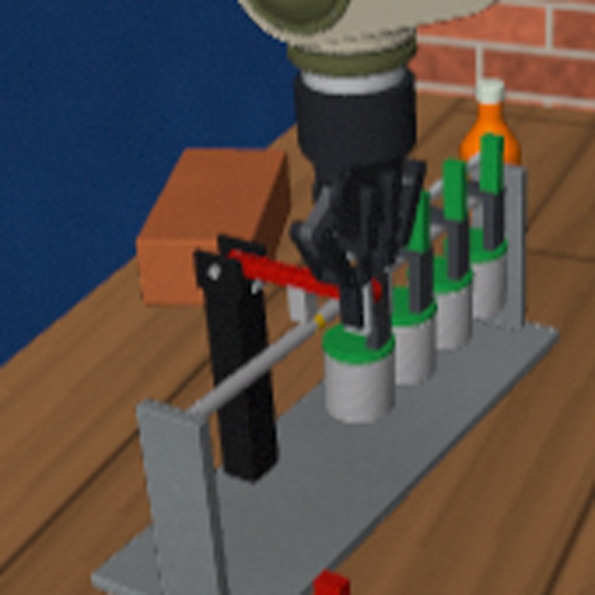

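Emit:
{"op": "play_rows", "data": {
  "targets": "0 0 -0.003 0 0.7;0 0 -0.003 0 0.5;0 0 -0.003 0 0.4;0 0 -0.02 0 0.4;0 0 -0.045 0 0.4"
}}

```text
time_s: 47.25
position: [0.5544, 0.0576, 0.2149]
tool_rot: [[0.987, -0.159, -0.003], [-0.159, -0.987, -0.0], [-0.003, 0.001, -1.0]]
ft_force: [0.8, -0.0, -0.2]
grip_width: 0.0512
```

Emit:
{"op": "play_rows", "data": {
  "targets": "0 0 -0.02 0 0.7;0 0 -0.02 0 0.95;0 0 -0.02 0 0.95;0 0 -0.02 0 0.95"
}}

```text
time_s: 47.65
position: [0.5543, 0.0578, 0.2342]
tool_rot: [[0.987, -0.158, -0.002], [-0.158, -0.987, 0.0], [-0.002, 0.0, -1.0]]
ft_force: [0.4, 0.1, -0.6]
grip_width: 0.0047
```

```bash
python3 - <<'E'
from h import *
s=status.observe(); p=toS(s["position"]); print(s["grip_width"],p,s["ft_force"])
im=save("wrist","pics/w48.png");P=cloud(im,wristT(im,s))
Q=np.stack([(P-O)@XS,(P-O)@YS,P[...,2]],-1)*1e3
hsv=cv2.cvtColor(im["pixels"],cv2.COLOR_RGB2HSV).astype(int); m=((hsv[...,0]<4)|(hsv[...,0]>176))&(hsv[...,1]>180)&(Q[...,2]>180)&(Q[...,2]<240)&(abs(Q[...,1]-60)<9)
q=Q[m]
for lo in range(-60,60,10):
    k=(q[:,0]>lo)&(q[:,0]<lo+10)
    if k.sum()>20: print(lo,k.sum(),np.percentile(q[k,2],[5,50,95]).round(1))
im=save("side","pics/side48.png")
a=cv2.imread('pics/side48.png')[120:290,150:320];cv2.imwrite('pics/s48c.png',cv2.resize(a,None,fx=3.5,fy=3.5,interpolation=cv2.INTER_CUBIC))
E
```

```text
0.004707500255489467 [-51.25052995  59.26368593 234.21999116] [ 0.43301787  0.09022877 -0.58325244]
-60 359 [198.7 200.5 201.7]
-50 603 [196.3 198.6 200.9]
-40 460 [196.7 197.8 198.9]
-30 486 [196.6 197.7 198.7]
-20 495 [196.2 197.6 198.6]
-10 504 [196.3 197.5 198.6]
0 522 [196.3 197.4 198.5]
10 524 [196.  197.3 198.4]
20 558 [196.  197.1 198.3]
30 593 [195.6 197.  198.2]
40 657 [195.5 196.8 198.1]
50 701 [195.5 196.7 197.9]
```

View pics/s48c.png

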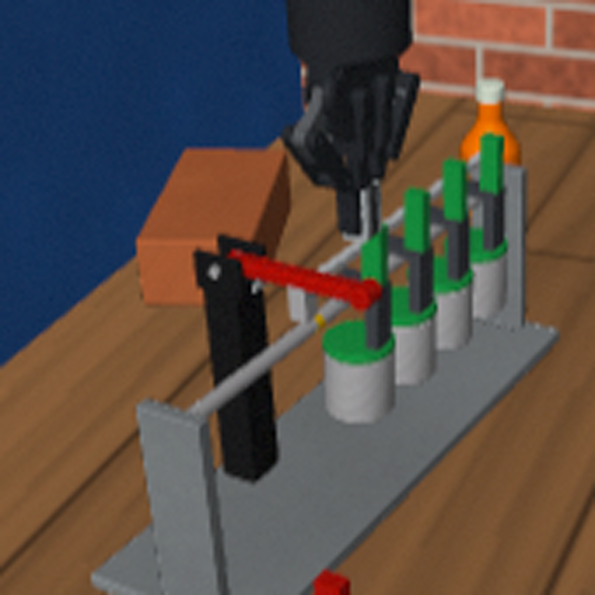

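View pics/w48.png

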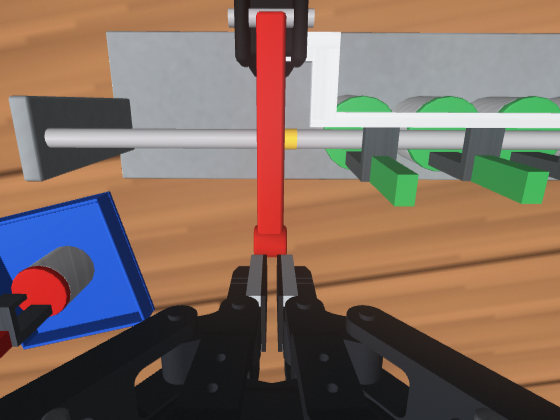

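Emit:
{"op": "play_rows", "data": {
  "targets": "0.006 -0.001 0.015 0 0.95;0.006 -0.001 0.028 0 0.95;0.006 -0.001 0.033 0 0.95;0.006 -0.001 0.036 0 0.95;0.006 -0.001 0.036 0 0.95"
}}

```text
time_s: 48.25
position: [0.5606, 0.058, 0.1996]
tool_rot: [[0.987, -0.158, -0.0], [-0.158, -0.987, -0.0], [-0.0, 0.0, -1.0]]
ft_force: [0.2, -0.1, 0.1]
grip_width: 0.0042
```

Emit:
{"op": "play_rows", "data": {
  "targets": "0 0 0.001 0 0.95;0 0 0.002 0 0.95;0 0 0.002 0 0.95"
}}

```text
time_s: 48.55
position: [0.5611, 0.058, 0.1988]
tool_rot: [[0.987, -0.158, 0.002], [-0.158, -0.987, -0.0], [0.002, -0.0, -1.0]]
ft_force: [-1.7, -0.6, 6.4]
grip_width: 0.004
```

Emit:
{"op": "play_rows", "data": {
  "targets": "0 0 0.001 0 0.95;0 0 0.002 0 0.95;0 0 0.002 0 0.95"
}}

```text
time_s: 48.85
position: [0.5612, 0.058, 0.1983]
tool_rot: [[0.987, -0.158, 0.004], [-0.158, -0.987, -0.001], [0.004, -0.0, -1.0]]
ft_force: [-4.8, 0.3, 16.8]
grip_width: 0.0042
```

Emit:
{"op": "play_rows", "data": {
  "targets": "0 0 -0.01 0 0.95;0 0 -0.04 0 0.95;0 0 -0.07 0 0.95;-0.03 0 -0.1 0 0.95;-0.06 0 -0.11 0 0.95"
}}

```text
time_s: 49.35
position: [0.5016, 0.0674, 0.3082]
tool_rot: [[0.987, -0.158, 0.005], [-0.158, -0.987, -0.0], [0.005, -0.0, -1.0]]
ft_force: [0.6, -0.1, -0.3]
grip_width: 0.004
```

Emit:
{"op": "play_rows", "data": {
  "targets": "0 0 0 0 0.95;0 0 0 0 0.95;0 0 0 0 0.95"
}}

```text
time_s: 49.65
position: [0.502, 0.0673, 0.3048]
tool_rot: [[0.987, -0.158, -0.001], [-0.158, -0.987, 0.0], [-0.001, 0.0, -1.0]]
ft_force: [-1.0, -0.1, -0.2]
grip_width: 0.0044
```

```bash
python3 - <<'E'
from meas import *
s=status.observe(); print(s["position"],s["ft_force"],s["time_s"])
im=save("side","pics/side49.png");save("scene","pics/scene49.png")
a=cv2.imread('pics/side49.png')[120:400,110:400];cv2.imwrite('pics/s49c.png',cv2.resize(a,None,fx=2.1,fy=2.1,interpolation=cv2.INTER_CUBIC))
im=save("wrist","pics/w49.png");P=cloud(im,wristT(im,s))
Q=np.stack([(P-O)@XS,(P-O)@YS,P[...,2]],-1)*1e3
hsv=cv2.cvtColor(im["pixels"],cv2.COLOR_RGB2HSV).astype(int); m=((hsv[...,0]<4)|(hsv[...,0]>176))&(hsv[...,1]>180)&(Q[...,2]>180)&(Q[...,2]<240)&(abs(Q[...,1]-60)<9)
q=Q[m]; k=(q[:,0]>-40)&(q[:,0]<55); print("bar slope",np.polyfit(q[k,0],q[k,2],1))
for ce,q in comps(im,P,"green",.095,.125): print(ce,len(q),"ymax",np.percentile((q-O)@YS*1e3,[1,99]).round(1))
E
```

```text
[0.50195118 0.06728901 0.30483497] [-1.00722939 -0.09465325 -0.21461041] 49.65
bar slope [2.89009560e-03 1.96989799e+02]
[333.  48.] 154 ymax [-3.7 17.8]
[409.  48.] 232 ymax [-74.8 -44. ]
[483.  49.] 352 ymax [-145.1 -104.6]
[551.  49.] 123 ymax [-188.9 -173.9]
[332.  81.] 580 ymax [-12.7  20.8]
[405.  81.] 739 ymax [-76.6 -41.1]
[494.  74.] 205 ymax [-145.3 -127.4]
[481.  95.] 132 ymax [-140.3 -113.6]
[544.  95.] 145 ymax [-198.  -172.3]
```

View pics/s49c.png

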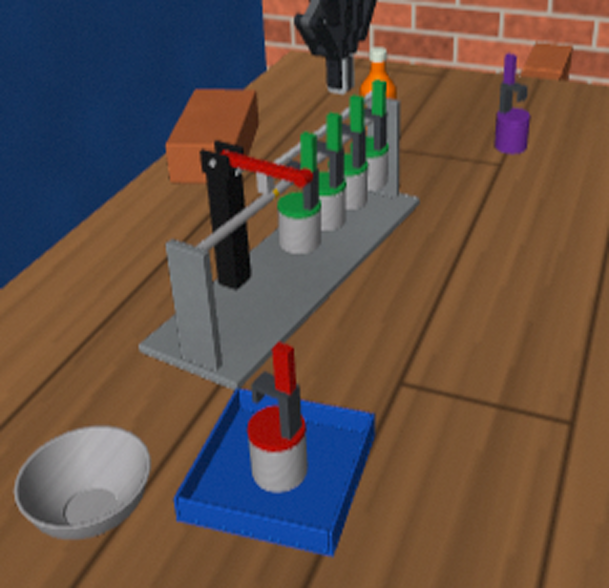

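View pics/w49.png

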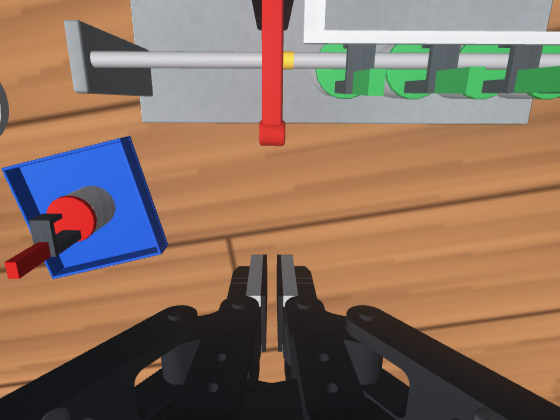

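View pics/scene49.png

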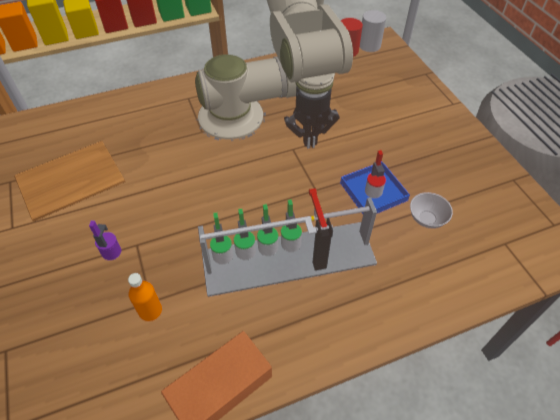

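```bash
python3 -c "
from h import *
print(env.close_job())"
```

```text
the job is handed in; nothing more can be done
None
```

The job is done and handed in at about 50 s of the 210 s allowed. In order:
- I swung the lever open to its stop.
- I slid the used pot out, unhooked it and stood it upright in the tray.
- I hooked all four green pots on and slid them into the bay.
- I swung the lever shut.

One green pot was knocked about 35 mm aside during the run. I re-measured it before picking it up. The purple pot, the bottle and the bowl were left alone.

**Last checks:**
- **Pots:** all four hang upright behind the yellow band. The edge of the nearest one is at stand y of about 21, and the band starts at 44.
- **Lever:** it looks level in the pictures. Its tip top stood at about z 199, the shut height, and held against a 17 N push from above.
- **Used pot:** it stands upright in the blue tray.
- **Robot:** the gripper was clear of everything at the end.

**What disagreed:** the lever grip slipped a little at the end of the closing swing and pushed sideways with about 17 N. I let go and pressed the lever down with the closed fingers to be sure it was fully shut. The camera estimates of the stand differed by 2–3 mm along x and about 2 mm along y, so I corrected for that.

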